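# Pack a pantry parcel and fill its walnut tub

### The arm

A 6-joint arm with a two-finger parallel gripper is mounted at the origin on the work surface. World frame = base frame: x ahead of the robot, y to its left, z up, the work surface at z = 0. Lengths are in m, angles in rad, forces in N, time in s.
With the tool pointing down it reaches from about 0.375 to 0.975 m from the base axis. Payload 3.8 kg.
Tool frame: the origin (TCP) lies at the very end of the fingers, on their centre line; the grasp point (between the pads) lies 19 mm behind it; z points along the fingers, y is the direction in which the jaws open and shut (so a half turn about z gives the same grasp; the last joint's range is limited). The gripper opens to 85 mm and grips with 20 to 120 N. Pads are 22 mm wide; open, the fingers measure 114 mm over their backs; the gripper's body (76 mm by 85 mm) begins 54 mm behind the grasp point. The pads swing forward as they close: fully open they stand 13 mm farther back than shut.
Start: joints at [-1.273, 0.264, 1.604, -0, 1.274, -0.037], TCP at [0.222, -0.638, 0.231] pointing down, gripper open.
Joint ranges: [-2.63, 2.63], [-0.94, 2.18], [0.31, 2.57], [-1.31, 4.45], [0, 2.66], [-2.55, 2.55]. Speed limits (rad/s): [2.57, 2.57, 3.14, 3.14, 3.14, 3.14].

### API

Orientations are given as a rotation vector (axis times angle).
In Python, from workcell import status, read_camera, camera_info, order gives the robot as it stands.
- The arm moves only by the tool move_arm, never from a script. Its argument "deltas" is a list of rows, each a list of 3 entries, a list of its own where there are three numbers: the turn, a rotation vector about the world's x, y, z as a fraction of full scale, then the shift along the world's x, y, z as a fraction of full scale, then the closure, from -1 (fully open) to 1 (shut), so that 0 is half open. A call has 1 to 20 rows; each row is the pose to reach, as a shift and turn from the pose commanded when the call began; what a row does not reach only later rows make up. Full scale, the value 1, is 0.1 m for a shift and pi/2 rad for a turn. A row lasts 1/8 s, in which the tool goes at most 62.5 mm and 10.7 degrees, less where a joint would pass 70% of its speed; a pose out of reach is approached as far as the arm can. A call with a number of a shift or a turn outside -1 to 1 is refused whole. A call with a gripper value outside its range is refused whole. The fingers move at their own pace and stop on an object; "grip_force" is the grip in N (left out, the last holds). Time passes only in rows, so rows that repeat a pose let the fingers close. It gives the time, the measured TCP pose, the force and the opening at its end, in the units of the state.
- status.read_state(): the state, without advancing time (a new reading comes with each control period).
- read_camera(name): name is "scene" or "top" or "wrist"; returns (picture, depth): 400x640x3 uint8, red, green, blue; 400x640 float32, m along the optical axis (not along the pixel's ray), 0 where there is no reading.
- camera_info(name): a dict with "K" (3x3 intrinsics, pixels), "R" (3x3) and "t" (3): a world point X has camera coordinates R X + t. Camera axes: x right, y down, z forward; pixel columns grow to the right and rows downward; lengths in m; the calibration is good to about 2 mm. A picture is of the moment at which its call begins: read the wrist's pose just before it. camera_info takes no time and is no camera call; for the wrist camera it gives the pose at the moment of the call.
- order.finish_job(): hands the job in, once; it reports no verdict.
The state is a dict: "time": time; "q": joint angles; "joint_vel": joint speeds; "joint_torque": joint torques, N m; "tool_pos": TCP position; "tcp_rot": TCP orientation; "wrist_force": force on the tool from outside, world axes, zero at the start; "torque": the same for the moment, N m; "width": opening from 0.0 (shut) to 1.0 (fully open).
Only numpy, scipy, OpenCV 4.12 (cv2) and the standard library are available. Lean on these libraries where they do the work, as an engineer would, in place of code of your own. Each camera call takes 0.05 s, during which the arm holds its last target. There are 200 camera calls.

### The job

Build a food parcel in the wooden cradle: lay the blue pasta carton flat in the pocket first, stack every orange cracker carton squarely on it, one on another, and set the yellow tub, its red lid taken off, upright and square on top. Then lift the green scoop by its handle, pour all its walnuts into the tub on the stack, stand the scoop upright in the middle of its black mat, and put the lid back on the tub, properly seated. Do not disturb the two food tins.

Things in the scene. Friction and masses are not known exactly. Their poses are not given: they have to be found in the camera images.
- cradle_seat (a point): plywood packing cradle fixed to the table: base 150 x 96 x 8 mm with a wooden angle at each corner, 70 mm high above the base, round a pocket 130 mm long (x) x 76 mm wide (y). Each long side is open for 96 mm in its middle, so fingers can pass. The point is the centre of the pocket floor (top of the base); x runs along the pocket, away from the robot
- pasta_mid (a point): blue pasta carton with yellow patches: closed flat carton lying on its broad face, 120 long (x) x 66 wide (y) x 30 high mm; the point is its centre, z up. About 0.14 to 0.28 kg
- cracker1_mid (a point): orange cracker carton with white patches: closed flat carton lying on its broad face, 120 long (x) x 66 wide (y) x 30 high mm; the point is its centre, z up. May be absent. About 0.14 to 0.28 kg
- cracker2_mid (a point): another orange cracker carton, the same as the first: closed flat carton lying on its broad face, 120 long (x) x 66 wide (y) x 30 high mm; the point is its centre, z up. May be absent. About 0.14 to 0.28 kg
- tub_mid (a point): yellow open-topped plastic tub, outside 120 long (x) x 66 wide (y) x 60 high mm, walls and floor 3 mm, 0.09 kg; starts empty and upright with its lid on; the point is its centre, 30 mm above its underside
- lid_grip (a point): red lid lying on the tub, 0.06 kg: plate 118 (x) x 64 (y) x 4 mm resting on the tub's rim, with a 108 x 54 x 5 mm plug below it that fits loosely inside the rim, and a grip bar along x in the middle of its top, 44 mm long, 16 wide (y), 34 high. The point is on the bar, 11 mm below its top, 32 mm above the plug's underside and 57 mm above the tub's centre when the lid is seated
- scoop_grip (a point): green scoop cup holding the walnuts; the point is the grip point of its handle, 43 mm above the scoop's underside. The handle is a level bar along x, 16 mm wide (y), 14 mm high, 70 mm long, ending 33 mm beyond the point in +x; it starts pointing away from the robot. The cup lies in -x: its rear wall starts 36 mm and its straight pouring lip is at x = -156, z = +7 mm from the point
- scoop_mid (a point): the scoop's cup: the point is its centre, 25 mm above its underside, 97 mm from the grip point in -x; same axes. 60 mm wide, 50 high, 54 wide inside, floor 80 mm long, front wall leaning out 36 degrees to the lip. Walnuts roll out over the lip when it is tipped lip-down past about 55 degrees; 75 to 90 empties it. 0.10 to 0.14 kg empty
- mat_mid (a point): black rubber mat fixed on the table, 200 (x) x 130 (y) x 3 mm, on which the scoop starts; the point is the centre of its top
- nut1_mid (a point): walnut, a brown 24 mm ball of 12 g that starts in the scoop; the point is its centre. May be absent
- nut2_mid (a point): walnut, a brown 24 mm ball of 12 g that starts in the scoop; the point is its centre. May be absent
- nut3_mid (a point): walnut, a brown 24 mm ball of 12 g that starts in the scoop; the point is its centre. May be absent
- nut4_mid (a point): walnut, a brown 24 mm ball of 12 g that starts in the scoop; the point is its centre. May be absent
- nut5_mid (a point): walnut, a brown 24 mm ball of 12 g that starts in the scoop; the point is its centre. May be absent
- nut6_mid (a point): walnut, a brown 24 mm ball of 12 g that starts in the scoop; the point is its centre. May be absent
- tin1_mid (a point): food tin with a red label standing on the table, 72 mm diameter, 105 mm high; not part of this parcel; the point is its centre
- tin2_mid (a point): food tin with a green label standing on the table, 72 mm diameter, 85 mm high; not part of this parcel; the point is its centre
Things that resemble listed ones, but are neither listed nor needed, are in the scene too. What is shaped like the part that bears cracker2_mid but purple or turquoise is not meant.

How it is judged:
By the outcome, as a careful person would: the job done as asked, in the order asked, and still so for the second after the job is handed in, with the robot touching nothing.
Of cracker1, cracker2 only 1 to 2 are there at a start; the rules pass over those that are not, and their reading is None.
Of nut1, nut2, nut3, nut4, nut5, nut6 only 3 to 6 are there at a start; the rules pass over those that are not, and their reading is None.
At some moment in a run one of pasta, cracker1, cracker2 may be knocked a few centimetres aside while the robot is not near it.
It also fails if it takes over 208 s, if anything falls off the work surface, if the arm or the gripper's body presses on something with over 40 N, if the wrist force passes 120 N, or if a joint passes its speed limit or range.

## Working session

There is one attempt and no reset: what is moved stays moved. The work goes in short steps, Python scripts to look and compute and a tool call to move; the robot and the scene stay as the last step left them, time stands still between calls to the robot, and variables do not carry over. Pictures are saved under pics/ and viewed, about 12 in all and at most 16, crops included, and the job is handed in when it is done.

Besides the shell and the picture viewer there is one more tool, called as name(argument=value, ...) on one line, values as JSON. move_arm: Moves the arm, as the interface text tells. Its arguments: {"type":"object","properties":{"deltas":{"type":"array","items":{"type":"array"}},"grip_force":{"type":"number"}},"required":["deltas"]}

```bash
mkdir -p pics; cat > h.py <<'E'
import numpy as np, cv2
from workcell import status, read_camera, camera_info, order
def snap(n, fn=None):
    c=camera_info(n); im,d=read_camera(n); np.savez('/tmp/%s.npz'%n,im=im,d=d,K=c['K'],R=c['R'],t=c['t'])
    if fn: cv2.imwrite('pics/'+fn,im[:,:,::-1])
    return im,d,c
def load(n):
    z=np.load('/tmp/%s.npz'%n); return z['im'],z['d'],z
def cloud(d,c):
    K=np.array(c['K']);v,u=np.mgrid[:d.shape[0],:d.shape[1]]
    P=np.stack([(u-K[0,2])/K[0,0]*d,(v-K[1,2])/K[1,1]*d,d],-1)
    return (P-np.array(c['t']))@np.array(c['R'])
E
python3 - <<'E'
from h import *
print(status.read_state())
a=[snap(n)[0] for n in('scene','top')]
cv2.imwrite('pics/s1.png',a[0][:,:,::-1]);cv2.imwrite('pics/t1.png',a[1][:,:,::-1])
for n in('scene','top'):
    c=camera_info(n);print(n,c)
E
```

```text
{'time': 0.0, 'q': array([-1.27288819e+00,  2.64759523e-01,  1.60536269e+00, -2.09545473e-05,
        1.27369050e+00, -3.68635165e-02]), 'joint_vel': array([ 0.00159019,  0.00136321,  0.00030066, -0.00100995, -0.00117358,
        0.00214603]), 'joint_torque': array([-9.09243863e-04, -5.15114665e+01, -3.67314935e+01, -7.28397549e-05,
        1.28895842e-02,  1.90497111e-06]), 'tool_pos': array([ 0.22157643, -0.63683159,  0.22996383]), 'tcp_rot': array([-3.09551523e+00, -5.23049165e-01,  4.84729304e-04]), 'wrist_force': array([-0.8030136 , -0.76852232,  0.14543827]), 'torque': array([ 0.0411464 ,  0.01361021, -0.01101612]), 'width': 1.0056729081117888}
scene {'K': array([[456.37703135,   0.        , 326.47770799],
       [  0.        , 456.37703135, 196.41401926],
       [  0.        ,   0.        ,   1.        ]]), 'R': array([[-0.41076105,  0.9115828 , -0.01709251],
       [ 0.7231325 ,  0.31431254, -0.61505042],
       [-0.555297  , -0.2649989 , -0.7883025 ]]), 't': array([ 0.19631921, -0.4265604 ,  1.70425187])}
top {'K': array([[412.23034064,   0.        , 317.64141614],
       [  0.        , 412.23034064, 196.28785253],
       [  0.        ,   0.        ,   1.        ]]), 'R': array([[-0.00752068, -0.99994717, -0.00700745],
       [-0.98505365,  0.00861424, -0.17203229],
       [ 0.17208357,  0.00560891, -0.98506639]]), 't': array([0.08640734, 0.6327572 , 1.03000823])}
```

View pics/s1.png

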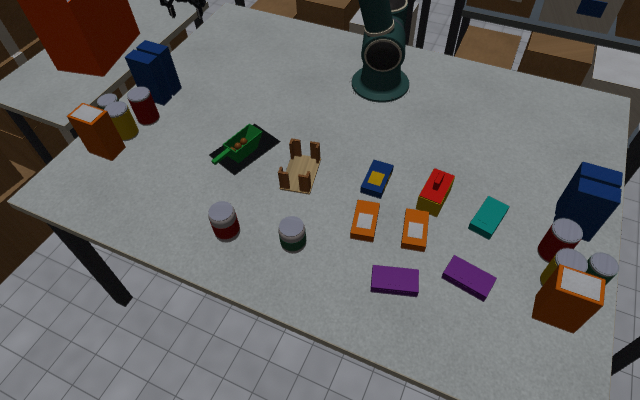

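View pics/t1.png

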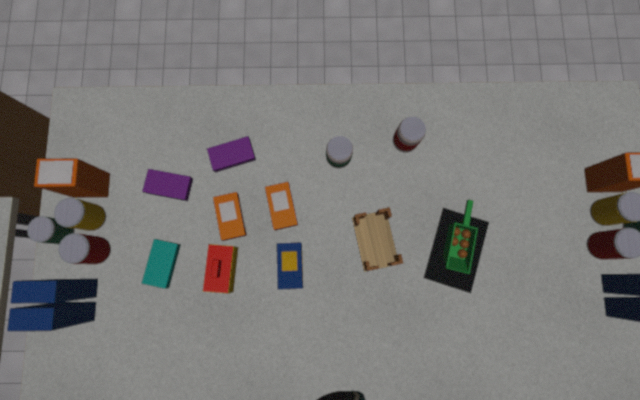

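Scene: pasta blue with yellow patch at top view (289,265); orange crackers with white patch at (229,216) and (281,205), so two are present; lidded tub (220,268); cradle (377,240); scoop (461,245) on its mat; tins (340,151) and (410,134). Lookalikes are the purple boxes at (231,154) and (167,184), the turquoise one at (161,263), and the big cartons at the table edges.

```bash
cat >> h.py <<'E'
SEED={'pasta':(289,280),'cr_a':(229,230),'cr_b':(281,218),'tub':(212,260)}
def rect(P,mask):
    Q=P[mask][:,:2].astype(np.float32)
    (cx,cy),(w,h),a=cv2.minAreaRect(Q)
    if w<h: w,h,a=h,w,a+90
    a=(a+90)%180-90
    return np.round([cx,cy,w,h,a],4)
def top_rect(P,hsv,box,hues,zr,s=100):
    u0,v0,u1,v1=box; m=np.zeros(P.shape[:2],bool)
    H=hsv[v0:v1,u0:u1].astype(int); z=P[v0:v1,u0:u1,2]
    mm=(H[...,0]>=hues[0])&(H[...,0]<=hues[1])&(H[...,1]>s)&(z>zr[0])&(z<zr[1])
    m[v0:v1,u0:u1]=mm
    n,l,st,_=cv2.connectedComponentsWithStats(m.astype(np.uint8)); k=1+np.argmax(st[1:,4])
    return rect(P,l==k),np.median(P[l==k][:,2])
E
python3 - <<'E'
from h import *
im,d,c=load('top');P=cloud(d,c);hsv=cv2.cvtColor(im,cv2.COLOR_RGB2HSV)
for n,(u,v) in dict(pasta=(289,265),crA=(229,216),crB=(281,205),lidbar=(219,268),lid=(212,285),cr_base=(377,240),mat=(437,270),tin2=(340,147),tin1=(411,128),handle=(468,207),table=(330,320)).items(): print(n,P[v,u].round(3),hsv[v,u])
print('pasta',top_rect(P,hsv,(265,235,315,295),(100,130),(.02,.045)))
print('crA',top_rect(P,hsv,(205,185,255,245),(2,20),(.02,.045)))
print('crB',top_rect(P,hsv,(258,175,305,233),(2,20),(.02,.045)))
h2=hsv.copy();h2[...,0]=(hsv[...,0].astype(int)+90)%180
print('lid',top_rect(P,h2,(195,238,245,300),(80,100),(.055,.075)))
print('bar',top_rect(P,h2,(195,238,245,300),(80,100),(.085,.12)))
print('green',top_rect(P,hsv,(420,190,500,300),(45,80),(.025,.075)))
print('handle',top_rect(P,hsv,(420,190,500,224),(45,80),(.025,.075)))
m=np.zeros(d.shape,bool);m[200:300,415:500]=(hsv[200:300,415:500,2]<40);print('mat',rect(P,m),m.sum())
for k in(340,410):
    b=P[110:170,k-25:k+25];q=b[b[...,2]>.07];print('tin',k,q[:,:2].min(0),q[:,:2].max(0),np.median(q[:,2]))
x=cv2.resize(im[180:310,340:510],None,fx=4.5,fy=4.5,interpolation=cv2.INTER_CUBIC)
cv2.imwrite('pics/c1.png',x[:,:,::-1])
E
```

```text
pasta [0.456 0.158 0.028] [ 22 216 151]
crA [0.586 0.318 0.034] [  0   5 154]
crB [0.615 0.18  0.03 ] [174   8 152]
lidbar [0.449 0.328 0.082] [  1 190  74]
lid [0.407 0.349 0.063] [  1 200 154]
cr_base [ 0.52  -0.077  0.01 ] [ 18  93 137]
mat [ 0.44  -0.236  0.002] [75 38 27]
tin2 [0.758 0.022 0.086] [123  20 127]
tin1 [ 0.801 -0.161  0.106] [130  18 128]
handle [ 0.601 -0.311  0.057] [ 66 159 112]
table [0.313 0.052 0.003] [ 30   4 137]
pasta (array([0.4554, 0.1572, 0.1147, 0.0622, 2.4087]), np.float64(0.030825553531442135))
crA (array([ 0.588 ,  0.3201,  0.1208,  0.0653, 12.9672]), np.float64(0.030821042595106055))
crB (array([ 0.6146,  0.1813,  0.1203,  0.0654, 12.425 ]), np.float64(0.030974976253352535))
lid (array([ 0.4492,  0.3366,  0.1186,  0.0651, -4.7739]), np.float64(0.06480305829179286))
bar (array([ 0.4483,  0.3366,  0.0424,  0.017 , -4.3288]), np.float64(0.09798597601293349))
green (array([  0.5292,  -0.2961,   0.1879,   0.062 , -14.3439]), np.float64(0.04974669022790452))
handle (array([  0.5892,  -0.3115,   0.064 ,   0.0155, -15.0219]), np.float64(0.053240329337408354))
mat [ 0.5164 -0.1537  0.4312  0.2074 81.254 ] 1947
tin 340 [ 0.44670213 -0.01066994] [0.7884161  0.07517483] 0.08561080825173159
tin 410 [ 0.44670213 -0.19695636] [0.83240664 0.07517483] 0.10516464949881295
```

View pics/c1.png

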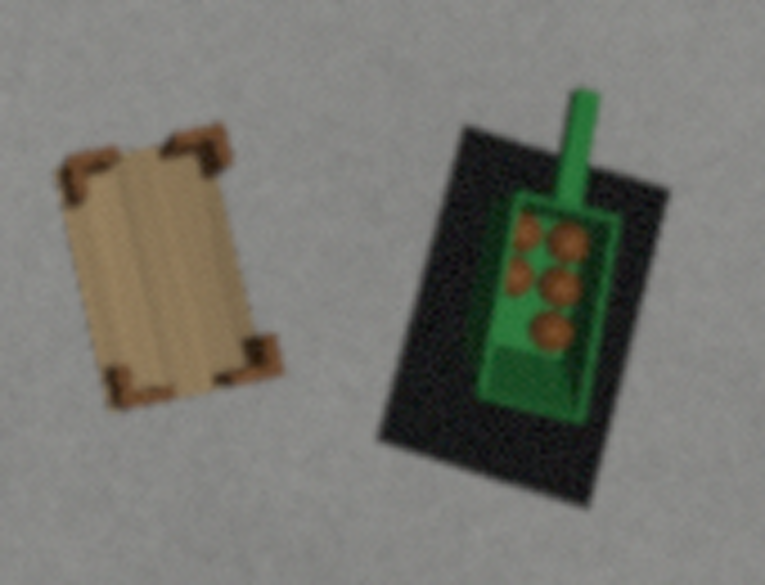

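The crop shows the cradle with its posts at about (90,175), (215,145), (265,355) and (125,385), and the scoop on its mat holding 5 visible walnuts, with the handle at (580,120). Next I'll measure these.

```bash
python3 - <<'E'
from h import *
im,d,c=load('top');P=cloud(d,c);hsv=cv2.cvtColor(im,cv2.COLOR_RGB2HSV)
def box(u0,v0,u1,v1):
    m=np.zeros(d.shape,bool);m[v0:v1,u0:u1]=1;return m
B=box(345,200,412,280);z=P[...,2]
post=B&(z>.065)&(z<.09);print('post',rect(P,post),np.median(z[post]),post.sum())
base=B&(hsv[...,1]>60)&(z<.02);print('base',rect(P,base),np.median(z[base]))
M=box(420,200,492,296)&(hsv[...,2]<60)&(z<.01)
n,l,st,_=cv2.connectedComponentsWithStats(M.astype(np.uint8));k=1+np.argmax(st[1:,4]);print('mat',rect(P,l==k))
G=box(420,190,500,300)&(hsv[...,0]>45)&(hsv[...,0]<80)&(hsv[...,1]>100)
cup=G.copy();cup[:223]=0;cup&=(z>.045);print('cup',rect(P,cup),np.median(z[cup]))
hd=G.copy();hd[222:]=0;hd&=z>.04;print('handle',rect(P,hd),P[hd][:,2].mean())
for n,(a,b) in dict(tin2=(box(320,130,360,170),(.08,.1)),tin1=(box(390,110,432,155),(.1,.12))).items():
    m=a&(z>b[0])&(z<b[1]);print(n,cv2.minEnclosingCircle(P[m][:,:2].astype(np.float32)))
# cam2 check with scene
im,d,c=snap('scene');P=cloud(d,c);hsv=cv2.cvtColor(im,cv2.COLOR_RGB2HSV)
print('S pasta',top_rect(P,hsv,(350,155,400,200),(100,130),(.022,.045)))
print('S crB',top_rect(P,hsv,(345,195,388,245),(2,20),(.022,.045)))
print('S crA',top_rect(P,hsv,(395,205,435,255),(2,20),(.022,.045)))
m=np.zeros(d.shape,bool);m[130:200,272:328]=1;m&=(P[...,2]>.068)&(P[...,2]<.09)&(hsv[...,1]>60);print('S post',rect(P,m),m.sum())
E
```

```text
post [ 0.5201 -0.0716  0.1459  0.0928 11.4592] 0.07816823895725179 281
base [ 0.5237 -0.0706  0.1551  0.0951 11.5982] 0.009016459883052242
mat [  0.4946  -0.291    0.1972   0.1273 -18.6414]
cup [ 0.503  -0.1281  0.4018  0.1284 87.7502] 0.05305539885961086
handle [ 5.1240e-01 -1.3290e-01  4.3360e-01  4.9900e-02 -6.5918e+01] 0.06143290412835845
tin2 ((0.7560227513313293, 0.023098407313227654), 0.03338397666811943)
tin1 ((0.8000027537345886, -0.1642499715089798), 0.03366747871041298)
S pasta (array([0.4579, 0.1593, 0.1251, 0.0665, 1.8378]), np.float64(0.028362647713670856))
S crB (array([ 0.6175,  0.1829,  0.1245,  0.0661, 12.2602]), np.float64(0.028775621518926157))
S crA (array([ 0.5899,  0.3219,  0.1243,  0.0655, 12.2371]), np.float64(0.02897442730610281))
S post [ 0.5211 -0.0701  0.1502  0.0922 11.7626] 205
```

move_arm(deltas=[[[0, 0, -0.1], [0, 0.5, 0], -1], [[0, 0, -0.187], [0.3, 1, 0], -1], [[0, 0, -0.187], [0.5, 1, 0], -1]], grip_force=60)

```text
time: 0.52
tool_pos: [0.2721, -0.534, 0.2304]
tcp_rot: [-3.138, -0.066, 0.001]
wrist_force: [-0.8, -0.8, 0.2]
width: 1.002
```

move_arm(deltas=[[[0, 0, 0], [0.3, 0.5, 0], -1], [[0, 0, 0], [0.6, 1, 0], -1], [[0, 0, 0], [0.6, 1, 0], -1]])

```text
time: 0.9
tool_pos: [0.3339, -0.4353, 0.2313]
tcp_rot: [-3.14, -0.073, -0.001]
wrist_force: [0.0, -0.2, 0.3]
width: 0.999
```

move_arm(deltas=[[[0, 0, 0], [0.3, 0.5, 0], -1], [[0, 0, 0], [0.6, 1, 0], -1], [[0, 0, 0], [0.6, 1, 0], -1]])

```text
time: 1.27
tool_pos: [0.3935, -0.3361, 0.2314]
tcp_rot: [3.141, 0.072, 0.001]
wrist_force: [-0.8, -0.3, -0.3]
width: 1.006
```

move_arm(deltas=[[[0, 0, 0], [0.3, 0.5, 0], -1], [[0, 0, 0], [0.6, 1, 0], -1], [[0, 0, 0], [0.6, 1, 0], -1]])

```text
time: 1.65
tool_pos: [0.4535, -0.2366, 0.2315]
tcp_rot: [3.14, 0.071, 0.001]
wrist_force: [-0.3, -0.5, -0.1]
width: 0.998
```

move_arm(deltas=[[[0, 0, 0], [0, 0.5, 0], -1], [[0, 0, 0], [0, 1, 0], -1], [[0, 0, 0], [0, 1, 0], -1]])

```text
time: 2.02
tool_pos: [0.4517, -0.1374, 0.2313]
tcp_rot: [3.14, 0.068, -0.0]
wrist_force: [0.3, -0.1, -0.5]
width: 1.002
```

move_arm(deltas=[[[0, 0, 0], [0, 0.5, 0], -1], [[0, 0, 0], [0, 1, 0], -1], [[0, 0, 0], [0, 1, 0], -1]])

```text
time: 2.4
tool_pos: [0.4524, -0.0376, 0.2315]
tcp_rot: [3.14, 0.069, 0.001]
wrist_force: [0.0, -0.7, 0.2]
width: 0.997
```

move_arm(deltas=[[[0, 0, 0], [0, 0.5, 0], -1], [[0, 0, 0], [0, 1, 0], -1], [[0, 0, 0], [0, 1, 0], -1]])

```text
time: 2.78
tool_pos: [0.4528, 0.0624, 0.2315]
tcp_rot: [3.14, 0.068, 0.001]
wrist_force: [-0.9, -0.1, -0.0]
width: 1.001
```

move_arm(deltas=[[[0, 0, 0], [0, 0.5, -0.1], -1], [[0, 0, 0], [0.04, 0.96, -0.3], -1], [[0, 0, 0], [0.04, 0.96, -0.7], -1], [[0, 0, 0], [0.04, 0.96, -0.7], -1]])

```text
time: 3.28
tool_pos: [0.4541, 0.1556, 0.158]
tcp_rot: [3.138, 0.063, -0.011]
wrist_force: [-0.7, 0.1, 0.3]
width: 0.997
```

```bash
python3 - <<'E'
from h import *
s=status.read_state();print(s['time'],s['q'].round(4),s['tool_pos'].round(4),s['tcp_rot'].round(3))
im,d,c=snap('wrist','w1.png');P=cloud(d,c);hsv=cv2.cvtColor(im,cv2.COLOR_RGB2HSV)
try: print(top_rect(P,hsv,(0,0,640,400),(100,130),(.02,.045)))
except Exception as e: print(e)
print(c['R'].round(3),np.linalg.solve(c['R'],-c['t']))
im,d,c=snap('top');P=cloud(d,c);hsv=cv2.cvtColor(im,cv2.COLOR_RGB2HSV)
print(top_rect(P,hsv,(258,175,305,233),(2,20),(.02,.045)),top_rect(P,hsv,(205,185,255,245),(2,20),(.02,.045)))
E
```

```text
3.275 [ 2.7920e-01 -4.3300e-02  2.0840e+00 -1.5000e-03  1.1085e+00  1.8107e+00] [0.4541 0.1556 0.158 ] [ 3.138  0.063 -0.011]
(array([0.456 , 0.1554, 0.1183, 0.0636, 1.7326]), np.float64(0.02936071766422404))
[[ 0.04  -0.999  0.002]
 [-0.951 -0.038  0.308]
 [-0.308 -0.014 -0.951]] [0.53357423 0.15821814 0.29943954]
(array([ 0.6147,  0.1812,  0.1205,  0.0651, 12.3123]), np.float64(0.031045424695987395)) (array([ 0.588 ,  0.32  ,  0.1208,  0.0662, 12.2237]), np.float64(0.030693494333226146))
```

View pics/w1.png

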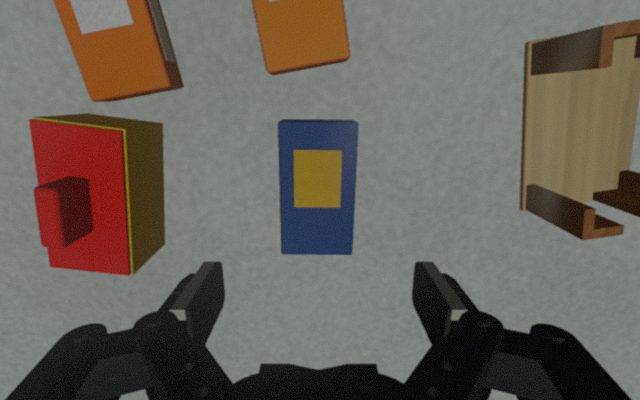

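The wrist view shows the pasta carton centred between the fingers at (318,185), with the tub to the left, the cradle to the right and the crackers above. All cameras agree to 2–3 mm.

move_arm(deltas=[[[0, 0, 0], [0, 0, -0.4], -1], [[0, 0, 0], [0, -0.01, -0.8], -1], [[0, 0, 0], [0, -0.01, -1], -1]], grip_force=50)

```text
time: 3.75
tool_pos: [0.4568, 0.156, 0.0614]
tcp_rot: [3.141, 0.062, 0.001]
wrist_force: [0.5, 0.3, -0.3]
width: 1.003
```

move_arm(deltas=[[[0, 0, 0], [0, 0, -0.3], -1], [[0, 0, 0], [0, 0, -0.5], -1], [[0, 0, 0], [0, 0, -0.6], -1], [[0, 0, 0], [0, 0, -0.6], -1], [[0, 0, 0], [0, 0, -0.6], 1], [[0, 0, 0], [0, 0, -0.6], 1], [[0, 0, 0], [0, 0, -0.6], 1], [[0, 0, 0], [0, 0, -0.6], 1], [[0, 0, 0], [0, 0, -0.6], 1], [[0, 0, 0], [0, 0, -0.6], 1]])

```text
time: 5.0
tool_pos: [0.4574, 0.1577, 0.0029]
tcp_rot: [-3.141, -0.065, -0.005]
wrist_force: [-0.2, -2.8, 5.4]
width: 0.766
```

move_arm(deltas=[[[0, 0, 0], [0, 0, 0.2], 1], [[0, 0, 0], [0, 0, 0.5], 1], [[0, 0, 0], [0, 0, 0.8], 1], [[0, 0, 0], [0, 0, 1], 1], [[0, 0, 0], [0, 0, 1], 1]])

```text
time: 5.62
tool_pos: [0.4571, 0.158, 0.103]
tcp_rot: [-3.14, -0.065, -0.006]
wrist_force: [0.5, -0.5, -3.3]
width: 0.762
```

move_arm(deltas=[[[0, 0, 0.02], [0.05, -0.2, 0.15], 1], [[0, 0, 0.05], [0.15, -0.5, 0.15], 1], [[0, 0, 0.08], [0.25, -0.8, 0.15], 1], [[0, 0, 0.103], [0.3, -1, 0.15], 1]])

```text
time: 6.12
tool_pos: [0.4849, 0.0563, 0.1146]
tcp_rot: [3.125, 0.319, -0.004]
wrist_force: [0.3, 0.7, -3.5]
width: 0.759
```

move_arm(deltas=[[[0, 0, 0], [0.1, -0.4, 0], 1], [[0, 0, 0], [0.2, -0.8, 0], 1], [[0, 0, 0], [0.25, -1, 0], 1]])

```text
time: 6.5
tool_pos: [0.51, -0.0441, 0.1145]
tcp_rot: [-3.125, -0.316, 0.004]
wrist_force: [0.7, -0.3, -2.0]
width: 0.763
```

move_arm(deltas=[[[0, 0, 0], [0.1, -0.28, 0], 1], [[0, 0, 0], [0.1, -0.28, 0], 1], [[0, 0, 0], [0.1, -0.28, 0], 1]])

```text
time: 6.88
tool_pos: [0.5196, -0.07, 0.1148]
tcp_rot: [-3.124, -0.317, 0.004]
wrist_force: [-0.3, -0.2, -2.8]
width: 0.756
```

```bash
python3 - <<'E'
from h import *
s=status.read_state();print(s['time'],s['q'].round(4),s['tool_pos'].round(4),s['tcp_rot'].round(3))
a=snap('wrist')[0];im,d,c=snap('scene');P=cloud(d,c)
b=cv2.resize(im[90:230,220:390],(640,527))
cv2.imwrite('pics/w2.png',cv2.resize(np.vstack([a,b[:400]]),(480,600))[:,:,::-1])
E
```

```text
6.875 [-1.8180e-01  8.6200e-02  2.0393e+00  5.0000e-04  1.0190e+00  1.1863e+00] [ 0.5196 -0.07    0.1148] [-3.124 -0.317  0.004]
```

View pics/w2.png

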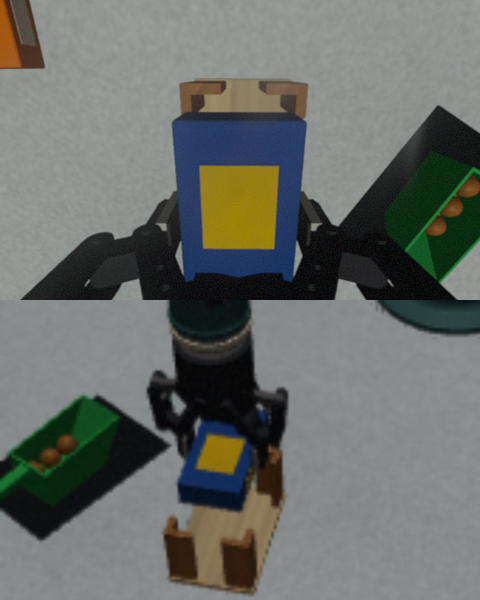

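The wrist view shows the carton centred above the pocket, with the cradle's far posts at about (200,95) and (290,95), so the cradle sits about 2 mm to the right. I'll check with depth.

```bash
python3 - <<'E'
from h import *
im,d,c=load('wrist');P=cloud(d,c);hsv=cv2.cvtColor(im,cv2.COLOR_RGB2HSV)
z=P[...,2];m=(hsv[...,0]<25)&(hsv[...,1]>60)&(z>.068)&(z<.085)&(np.arange(400)[:,None]<180)&(np.abs(np.arange(640)-325)<110)
a=np.radians(11.6);u=np.array([np.cos(a),np.sin(a)]);v=np.array([-u[1],u[0]])
Q=P[m][:,:2]-[.521,-.071];print(m.sum(),np.percentile(Q@u,[0,2,50,98,100]).round(4),np.percentile(Q@v,[0,2,98,100]).round(4))
m=(hsv[...,0]>95)&(hsv[...,0]<130)&(hsv[...,1]>100)&(z>.1);Q=P[m][:,:2]-[.5196,-.07];print(np.median(z[m]),np.percentile(Q@u,[0,1,99,100]),np.percentile(Q@v,[0,1,99,100]))
E
```

```text
2584 [0.0467 0.0501 0.0658 0.0715 0.0719] [-0.049  -0.0481  0.0416  0.0424]
0.141309653775419 [-0.03973102 -0.03405183  0.05732354  0.07865853] [-0.06745347 -0.06184498  0.03065713  0.06256837]
```

move_arm(deltas=[[[0, 0, 0], [0, -0.025, -0.1], 1], [[0, 0, 0], [0, -0.025, -0.3], 1], [[0, 0, 0], [0, -0.025, -0.5], 1], [[0, 0, 0], [0, -0.025, -0.6], 1], [[0, 0, 0], [0, -0.025, -0.7], 1], [[0, 0, 0], [0, -0.025, -0.8], 1]])

```text
time: 7.72
tool_pos: [0.5213, -0.073, 0.0361]
tcp_rot: [3.125, 0.318, 0.001]
wrist_force: [-0.0, 0.0, -2.7]
width: 0.761
```

move_arm(deltas=[[[0, 0, 0], [0, 0, -0.1], 1], [[0, 0, 0], [0, 0, -0.2], 1], [[0, 0, 0], [0, 0, -0.25], 1], [[0, 0, 0], [0, 0, -0.25], 1]])

```text
time: 8.22
tool_pos: [0.5211, -0.0731, 0.0113]
tcp_rot: [3.125, 0.318, 0.0]
wrist_force: [-0.3, 0.1, -2.3]
width: 0.766
```

move_arm(deltas=[[[0, 0, 0], [0, 0, -0.02], 1], [[0, 0, 0], [0, 0, -0.02], 1], [[0, 0, 0], [0, 0, -0.02], 0], [[0, 0, 0], [0, 0, -0.02], -1], [[0, 0, 0], [0, 0, -0.02], -1], [[0, 0, 0], [0, 0, -0.02], -1], [[0, 0, 0], [0, 0, 0.2], -1], [[0, 0, 0], [0, 0, 0.6], -1], [[0, 0, 0], [0, 0, 1], -1]])

```text
time: 9.35
tool_pos: [0.5203, -0.0729, 0.1118]
tcp_rot: [-3.125, -0.318, 0.002]
wrist_force: [0.8, 0.7, -0.1]
width: 0.997
```

move_arm(deltas=[[[0, 0, 0], [0.1, 0.4, 0.2], -1], [[0, 0, 0], [0.4, 1, 0.2], -1], [[0, 0, 0.009], [0.4, 1, 0.2], -1]])

```text
time: 9.72
tool_pos: [0.5626, 0.03, 0.1321]
tcp_rot: [-3.122, -0.347, -0.004]
wrist_force: [0.3, -0.6, 0.0]
width: 1.001
```

move_arm(deltas=[[[0, 0, 0], [0.2, 0.5, 0], -1], [[0, 0, 0], [0.4, 1, 0], -1], [[0, 0, 0], [0.4, 1, 0], -1]])

```text
time: 10.1
tool_pos: [0.6015, 0.1293, 0.1308]
tcp_rot: [-3.122, -0.346, -0.0]
wrist_force: [0.1, -0.8, 0.6]
width: 1.002
```

```bash
cat >> h.py <<'E'
def ext(P,m,ctr,yaw):
    a=np.radians(yaw);u=np.array([np.cos(a),np.sin(a)]);v=np.array([-u[1],u[0]]);Q=P[m][:,:2]-ctr
    f=lambda w:np.percentile(w,[1,99]).round(4)
    return f(Q@u),f(Q@v)
E
python3 - <<'E'
from h import *
s=status.read_state();print(s['time'],s['q'].round(4),s['tool_pos'].round(4),s['tcp_rot'].round(3))
im,d,c=snap('top');P=cloud(d,c);hsv=cv2.cvtColor(im,cv2.COLOR_RGB2HSV)
for n,f in dict(pasta=lambda:top_rect(P,hsv,(345,200,412,280),(100,130),(.02,.05)),B=lambda:top_rect(P,hsv,(240,165,310,240),(2,20),(.02,.045)),A=lambda:top_rect(P,hsv,(195,180,262,250),(2,20),(.02,.045))).items():
    print(n,f())
im,d,c=snap('wrist');P=cloud(d,c);hsv=cv2.cvtColor(im,cv2.COLOR_RGB2HSV)
print('wB',top_rect(P,hsv,(0,0,640,400),(2,20),(.02,.045)))
E
```

```text
10.1 [1.7100e-01 2.3220e-01 1.8363e+00 4.0000e-04 1.0730e+00 1.5210e+00] [0.6015 0.1293 0.1308] [-3.122 -0.346 -0.   ]
pasta (array([ 0.5197, -0.0721,  0.1146,  0.0657, 11.4633]), np.float64(0.038838722532594))
B (array([ 5.83300e-01,  1.74100e-01,  6.48000e-02,  5.60000e-02,
       -7.77371e+01]), np.float64(0.03090756232249102))
A (array([ 0.5881,  0.3204,  0.1209,  0.0655, 12.6502]), np.float64(0.03112819827420611))
wB (array([ 0.5887,  0.3181,  0.1193,  0.067 , 12.2426]), np.float64(0.029464943262567128))
```

move_arm(deltas=[[[0, 0, 0], [0.145, 0.5, 0], -1], [[0, 0, 0], [0.145, 0.52, -0.3], -1], [[0, 0, 0], [0.145, 0.52, -0.7], -1], [[0, 0, 0], [0.145, 0.52, -0.7], -1], [[0, 0, 0], [0.145, 0.52, -0.7], -1]])

```text
time: 10.82
tool_pos: [0.6156, 0.1778, 0.0621]
tcp_rot: [3.123, 0.338, 0.001]
wrist_force: [0.2, -0.7, 0.7]
width: 0.997
```

```bash
python3 - <<'E'
from h import *
for i in range(3):
    s=status.read_state();print(s['time'],s['tool_pos'].round(4),s['tcp_rot'].round(3))
    im,d,c=snap('wrist')
P=cloud(d,c);hsv=cv2.cvtColor(im,cv2.COLOR_RGB2HSV)
print('wB',top_rect(P,hsv,(150,0,500,400),(2,20),(.02,.045)))
E
```

```text
10.825 [0.6156 0.1778 0.0621] [3.123e+00 3.380e-01 1.000e-03]
10.875 [0.6165 0.1783 0.0631] [-3.123 -0.338 -0.004]
10.925 [0.6169 0.1786 0.0636] [-3.123 -0.339 -0.005]
wB (array([ 0.6157,  0.1787,  0.1199,  0.0655, 12.2411]), np.float64(0.029340745040917417))
```

move_arm(deltas=[[[0, 0, 0], [0, 0, -0.3], -1], [[0, 0, 0], [0, 0.005, -0.6], -1], [[0, 0, 0], [0, 0.005, -0.6], -1], [[0, 0, 0], [0, 0.005, -0.6], 1], [[0, 0, 0], [0, 0.005, -0.6], 1], [[0, 0, 0], [0, 0.005, -0.6], 1], [[0, 0, 0], [0, 0.005, -0.6], 1], [[0, 0, 0], [0, 0.005, -0.6], 1], [[0, 0, 0], [0, 0.005, -0.4], 1], [[0, 0, 0], [0, 0.005, 0], 1], [[0, 0, 0], [0, 0.005, 0.4], 1], [[0, 0, 0], [0, 0.005, 0.8], 1]])

```text
time: 12.48
tool_pos: [0.6149, 0.1794, 0.1434]
tcp_rot: [-3.123, -0.34, -0.0]
wrist_force: [0.8, 0.8, -1.7]
width: 0.761
```

move_arm(deltas=[[[0, 0, 0], [-0.15, -0.4, 0], 1], [[0, 0, 0], [-0.3, -0.8, 0], 1], [[0, 0, 0], [-0.35, -1, 0], 1]])

```text
time: 12.85
tool_pos: [0.5792, 0.078, 0.1421]
tcp_rot: [3.123, 0.338, -0.0]
wrist_force: [-0.1, -0.6, -2.4]
width: 0.761
```

move_arm(deltas=[[[0, 0, -0.005], [-0.15, -0.4, 0], 1], [[0, 0, -0.009], [-0.3, -0.8, 0], 1], [[0, 0, -0.009], [-0.4, -1, 0], 1]])

```text
time: 13.22
tool_pos: [0.5398, -0.022, 0.1417]
tcp_rot: [3.126, 0.316, 0.0]
wrist_force: [0.2, -0.2, -0.3]
width: 0.763
```

move_arm(deltas=[[[0, 0, 0], [-0.1, -0.3, 0], 1], [[0, 0, 0], [-0.2, -0.51, 0], 1], [[0, 0, 0], [-0.2, -0.51, 0], 1], [[0, 0, 0], [-0.2, -0.51, 0], 1]])

```text
time: 13.72
tool_pos: [0.5208, -0.071, 0.1416]
tcp_rot: [-3.125, -0.318, -0.001]
wrist_force: [-0.4, -0.3, -1.3]
width: 0.758
```

```bash
python3 - <<'E'
from h import *
for i in range(3):
    s=status.read_state();print(s['time'],s['tool_pos'].round(4),s['tcp_rot'].round(3),s['width'],s['wrist_force'].round(1))
    im,d,c=snap('wrist')
P=cloud(d,c);hsv=cv2.cvtColor(im,cv2.COLOR_RGB2HSV);z=P[...,2]
m=(hsv[...,0]<25)&(hsv[...,1]>60)&(z>.068)&(z<.085)&(np.arange(400)[:,None]<180)&(np.abs(np.arange(640)-325)<110)
print('post',m.sum(),ext(P,m,[.521,-.073],11.6))
E
```

```text
13.725 [ 0.5208 -0.071   0.1416] [-3.125e+00 -3.180e-01 -1.000e-03] 0.7578822423763689 [-0.4 -0.3 -1.3]
13.775 [ 0.5208 -0.0708  0.1416] [-3.125e+00 -3.190e-01 -1.000e-03] 0.7577558075695477 [-0.3  0.6 -2. ]
13.825 [ 0.5208 -0.0707  0.1415] [-3.125e+00 -3.190e-01 -1.000e-03] 0.7629234557412924 [-0.2 -0.2 -0.8]
post 1986 (array([0.0503, 0.0721]), array([-0.0464,  0.0438]))
```

move_arm(deltas=[[[0, 0, 0], [0, -0.015, -0.2], 1], [[0, 0, 0], [0, -0.015, -0.4], 1], [[0, 0, 0], [0, -0.015, -0.6], 1], [[0, 0, 0], [0, -0.015, -0.75], 1], [[0, 0, 0], [0, -0.015, -0.9], 1], [[0, 0, 0], [0, -0.015, -0.95], 1], [[0, 0, 0], [0, -0.015, -1], 1], [[0, 0, 0], [0, -0.015, -1], 1]])

```text
time: 14.88
tool_pos: [0.5211, -0.0732, 0.0419]
tcp_rot: [3.125, 0.318, 0.002]
wrist_force: [-0.1, -0.6, -1.4]
width: 0.762
```

move_arm(deltas=[[[0, 0, 0], [0, 0, -0.01], 1], [[0, 0, 0], [0, 0, -0.01], 0], [[0, 0, 0], [0, 0, -0.01], -1], [[0, 0, 0], [0, 0, -0.01], -1], [[0, 0, 0], [0, 0, -0.01], -1], [[0, 0, 0], [0, 0, 0.3], -1], [[0, 0, 0], [0, 0, 0.7], -1], [[0, 0, 0], [0, 0, 1], -1]])

```text
time: 15.88
tool_pos: [0.5207, -0.0731, 0.1428]
tcp_rot: [3.125, 0.318, 0.002]
wrist_force: [-0.0, -0.6, 0.1]
width: 1.002
```

move_arm(deltas=[[[0, 0, 0], [0, 0.5, 0], -1], [[0, 0, 0], [0.1, 1, 0], -1], [[0, 0, 0], [0.1, 1, 0], -1]])

```text
time: 16.25
tool_pos: [0.5307, 0.0297, 0.1415]
tcp_rot: [-3.124, -0.324, -0.001]
wrist_force: [0.1, 0.2, -0.5]
width: 0.999
```

move_arm(deltas=[[[0, 0, 0], [0, 0.5, 0], -1], [[0, 0, 0], [0.2, 1, 0], -1], [[0, 0, 0], [0.2, 1, 0], -1]])

```text
time: 16.62
tool_pos: [0.5513, 0.1289, 0.1413]
tcp_rot: [-3.125, -0.323, -0.002]
wrist_force: [0.2, -0.4, -0.4]
width: 1.003
```

move_arm(deltas=[[[0, 0, 0], [0, 0.5, 0], -1], [[0, 0, 0], [0.2, 1, 0], -1], [[0, 0, 0], [0.2, 1, 0], -1]])

```text
time: 17.0
tool_pos: [0.5713, 0.2283, 0.1412]
tcp_rot: [-3.125, -0.322, -0.001]
wrist_force: [-0.0, -0.9, 0.3]
width: 1.0
```

```bash
python3 - <<'E'
from h import *
s=status.read_state();print(s['time'],s['q'].round(4),s['tool_pos'].round(4),s['tcp_rot'].round(3))
im,d,c=snap('top');P=cloud(d,c);hsv=cv2.cvtColor(im,cv2.COLOR_RGB2HSV)
print('B on stack',top_rect(P,hsv,(345,200,412,280),(2,20),(.06,.075),150))
print('A',top_rect(P,hsv,(190,175,262,250),(2,20),(.02,.045)))
im,d,c=snap('wrist');P=cloud(d,c);hsv=cv2.cvtColor(im,cv2.COLOR_RGB2HSV)
print('wA',top_rect(P,hsv,(0,0,640,400),(2,20),(.02,.045)))
E
```

```text
17.0 [ 3.3970e-01  2.2200e-01  1.8282e+00 -1.0000e-04  1.0907e+00  1.7052e+00] [0.5713 0.2283 0.1412] [-3.125e+00 -3.220e-01 -1.000e-03]
B on stack (array([ 0.52  , -0.0722,  0.119 ,  0.0672, 11.4104]), np.float64(0.06888779151818675))
A (array([ 5.51700e-01,  3.12300e-01,  6.50000e-02,  4.62000e-02,
       -7.80002e+01]), np.float64(0.030821205381942756))
wA (array([ 0.5887,  0.3182,  0.1194,  0.0655, 12.1777]), np.float64(0.029410087380233495))
```

move_arm(deltas=[[[0, 0, 0], [0.1, 0.5, 0], -1], [[0, 0, 0.007], [0.185, 0.92, 0], -1], [[0, 0, 0.007], [0.185, 0.92, -0.3], -1], [[0, 0, 0.007], [0.185, 0.92, -0.7], -1], [[0, 0, 0.007], [0.185, 0.92, -0.9], -1], [[0, 0, 0.007], [0.185, 0.92, -0.9], -1]])

```text
time: 17.85
tool_pos: [0.5872, 0.3167, 0.0491]
tcp_rot: [3.122, 0.333, -0.007]
wrist_force: [-0.7, -0.1, 0.2]
width: 1.006
```

move_arm(deltas=[[[0, 0, 0], [0, 0, -0.3], -1], [[0, 0, 0], [0, 0, -0.49], -1], [[0, 0, 0], [0, 0, -0.49], -1], [[0, 0, 0], [0, 0, -0.49], 1], [[0, 0, 0], [0, 0, -0.49], 1], [[0, 0, 0], [0, 0, -0.49], 1], [[0, 0, 0], [0, 0, -0.49], 1], [[0, 0, 0], [0, 0, -0.49], 1], [[0, 0, 0], [0, 0, -0.2], 1], [[0, 0, 0], [0, 0, 0.2], 1], [[0, 0, 0], [0, 0, 0.6], 1], [[0, 0, 0], [0, 0, 1], 1]])

```text
time: 19.35
tool_pos: [0.5878, 0.3186, 0.1513]
tcp_rot: [3.123, 0.335, -0.003]
wrist_force: [0.8, 0.0, -2.9]
width: 0.763
```

move_arm(deltas=[[[0, 0, 0], [0, -0.35, 0.2], 1], [[0, 0, 0], [-0.1, -0.7, 0.2], 1], [[0, 0, 0], [-0.18, -1, 0.2], 1]])

```text
time: 19.73
tool_pos: [0.5698, 0.2177, 0.1708]
tcp_rot: [3.123, 0.335, -0.002]
wrist_force: [-0.2, -0.6, -2.4]
width: 0.763
```

move_arm(deltas=[[[0, 0, 0], [-0.1, -0.4, 0], 1], [[0, 0, -0.007], [-0.15, -0.8, 0], 1], [[0, 0, -0.007], [-0.18, -1, 0], 1]])

```text
time: 20.1
tool_pos: [0.5515, 0.1172, 0.1704]
tcp_rot: [3.125, 0.316, -0.003]
wrist_force: [-0.4, 1.0, -2.9]
width: 0.76
```

move_arm(deltas=[[[0, 0, 0], [-0.1, -0.4, 0], 1], [[0, 0, 0], [-0.15, -0.8, 0], 1], [[0, 0, 0], [-0.18, -1, 0], 1]])

```text
time: 20.48
tool_pos: [0.5342, 0.0178, 0.1709]
tcp_rot: [-3.125, -0.316, 0.001]
wrist_force: [-0.1, -0.5, -2.6]
width: 0.762
```

move_arm(deltas=[[[0, 0, 0], [-0.1, -0.4, 0], 1], [[0, 0, 0], [-0.14, -0.8, 0], 1], [[0, 0, 0], [-0.14, -0.92, 0], 1], [[0, 0, 0], [-0.14, -0.92, 0], 1], [[0, 0, 0], [-0.14, -0.92, 0], 1]])

```text
time: 21.1
tool_pos: [0.521, -0.0719, 0.1711]
tcp_rot: [-3.124, -0.319, 0.0]
wrist_force: [0.3, 0.0, -1.9]
width: 0.758
```

```bash
python3 - <<'E'
from h import *
for i in range(3):
    s=status.read_state();print(s['time'],s['tool_pos'].round(4),s['tcp_rot'].round(3),s['width'],s['wrist_force'].round(1))
    im,d,c=snap('wrist')
E
```

```text
21.1 [ 0.521  -0.0719  0.1711] [-3.124 -0.319  0.   ] 0.7579659294717666 [ 0.3  0.  -1.9]
21.15 [ 0.5209 -0.0718  0.1711] [-3.125 -0.32   0.   ] 0.7575801643450705 [-0.   0.2 -1.6]
21.2 [ 0.5209 -0.0718  0.1712] [-3.125 -0.32   0.   ] 0.7613519637397136 [-0.2  0.  -2.1]
```

move_arm(deltas=[[[0, 0, 0], [0, -0.005, -0.2], 1], [[0, 0, 0], [0, -0.005, -0.4], 1], [[0, 0, 0], [0, -0.005, -0.6], 1], [[0, 0, 0], [0, -0.005, -0.75], 1], [[0, 0, 0], [0, -0.005, -0.9], 1], [[0, 0, 0], [0, -0.005, -0.95], 1], [[0, 0, 0], [0, -0.005, -0.99], 1], [[0, 0, 0], [0, -0.005, -0.99], 1]])

```text
time: 22.25
tool_pos: [0.5211, -0.0736, 0.0725]
tcp_rot: [3.125, 0.318, 0.001]
wrist_force: [0.0, 0.2, -1.9]
width: 0.76
```

move_arm(deltas=[[[0, 0, 0], [0, 0, -0.01], 1], [[0, 0, 0], [0, 0, -0.01], 0], [[0, 0, 0], [0, 0, -0.01], -1], [[0, 0, 0], [0, 0, -0.01], -1], [[0, 0, 0], [0, 0, -0.01], -1], [[0, 0, 0], [0, 0, 0.3], -1], [[0, 0, 0], [0, 0, 0.7], -1], [[0, 0, 0], [0, 0, 1], -1]])

```text
time: 23.25
tool_pos: [0.5213, -0.0736, 0.1741]
tcp_rot: [3.125, 0.318, 0.002]
wrist_force: [0.3, -0.3, 0.2]
width: 0.998
```

move_arm(deltas=[[[0, 0, 0], [0, 0.5, 0], -1], [[0, 0, 0], [0, 1, 0], -1], [[0, 0, 0], [0, 1, 0], -1]])

```text
time: 23.62
tool_pos: [0.5206, 0.0291, 0.1725]
tcp_rot: [-3.124, -0.324, -0.001]
wrist_force: [0.5, -0.8, -0.3]
width: 0.997
```

move_arm(deltas=[[[0, 0, -0.1], [0, 0.5, 0], -1], [[0, 0, -0.178], [-0.3, 1, 0], -1], [[0, 0, -0.178], [-0.3, 1, 0], -1]])

```text
time: 24.0
tool_pos: [0.4891, 0.1282, 0.1719]
tcp_rot: [3.139, -0.115, -0.002]
wrist_force: [-0.3, -0.2, -0.6]
width: 0.999
```

move_arm(deltas=[[[0, 0, 0], [-0.2, 0.5, 0], -1], [[0, 0, 0], [-0.4, 1, 0], -1], [[0, 0, 0], [-0.4, 1, 0], -1]])

```text
time: 24.38
tool_pos: [0.4504, 0.2278, 0.1723]
tcp_rot: [-3.139, 0.114, -0.0]
wrist_force: [0.5, -1.5, -0.7]
width: 1.006
```

```bash
python3 - <<'E'
from h import *
s=status.read_state();print(s['time'],s['q'].round(4),s['tool_pos'].round(4),s['tcp_rot'].round(3))
im,d,c=snap('top');P=cloud(d,c);hsv=cv2.cvtColor(im,cv2.COLOR_RGB2HSV)
print('A on stack',top_rect(P,hsv,(345,190,412,285),(2,20),(.085,.11),150))
im,d,c=snap('wrist');P=cloud(d,c);h2=cv2.cvtColor(im,cv2.COLOR_RGB2HSV);h2[...,0]=(h2[...,0].astype(int)+90)%180
print('lid',top_rect(P,h2,(0,0,640,400),(80,100),(.055,.075)))
print('bar',top_rect(P,h2,(0,0,640,400),(80,100),(.085,.11)))
E
```

```text
24.375 [ 4.188e-01 -1.370e-02  2.027e+00  1.000e-04  1.128e+00  2.062e+00] [0.4504 0.2278 0.1723] [-3.139  0.114 -0.   ]
A on stack (array([ 0.5202, -0.0718,  0.1194,  0.0661, 11.5852]), np.float64(0.09882241548324758))
lid (array([ 0.4496,  0.3343,  0.1176,  0.0641, -5.0136]), np.float64(0.06351473843639122))
bar (array([ 0.4502,  0.3336,  0.0436,  0.0165, -4.3507]), np.float64(0.09687280574016909))
```

move_arm(deltas=[[[0, 0, 0], [0, 0.5, 0], -1], [[0, 0, -0.005], [0, 1, 0], -1], [[0, 0, -0.005], [0, 1, -0.3], -1], [[0, 0, -0.005], [0, 1, -0.3], -1]], grip_force=40)

```text
time: 24.98
tool_pos: [0.4499, 0.3239, 0.1395]
tcp_rot: [3.135, -0.134, -0.007]
wrist_force: [0.2, -0.1, -0.6]
width: 0.999
```

move_arm(deltas=[[[0, 0, 0], [0, 0.07, -0.2], -1], [[0, 0, 0], [0, 0.07, -0.5], -1], [[0, 0, 0], [0, 0.07, -0.73], -1], [[0, 0, 0], [0, 0.07, -0.73], -1], [[0, 0, 0], [0, 0.07, -0.73], 1], [[0, 0, 0], [0, 0.07, -0.73], 1], [[0, 0, 0], [0, 0.07, -0.73], 1], [[0, 0, 0], [0, 0.07, -0.73], 1], [[0, 0, 0], [0, 0.07, -0.73], 1], [[0, 0, 0], [0, 0.07, -0.73], 1], [[0, 0, 0], [0, 0.07, -0.73], 1], [[0, 0, 0], [0, 0.07, -0.73], 1]])

```text
time: 26.48
tool_pos: [0.4512, 0.3338, 0.07]
tcp_rot: [-3.138, 0.133, -0.001]
wrist_force: [-1.4, -1.0, 4.7]
width: 0.182
```

move_arm(deltas=[[[0, 0, 0], [0, 0, 0.05], 1], [[0, 0, 0], [0, 0, 0.1], 1], [[0, 0, 0], [0, 0, 0.2], 1], [[0, 0, 0], [0, 0, 0.4], 1], [[0, 0, 0], [0, -0.3, 0.4], 1], [[0, 0, 0], [0, -0.6, 0.4], 1], [[0, 0, 0], [0, -1, 0.4], 1]])

```text
time: 27.35
tool_pos: [0.4511, 0.2331, 0.1101]
tcp_rot: [-3.138, 0.131, -0.002]
wrist_force: [0.6, -0.7, -1.6]
width: 0.18
```

move_arm(deltas=[[[0, 0, 0], [-0.1, -0.2, 0], 1], [[0, 0, 0], [-0.1, -0.44, 0], 1], [[0, 0, 0], [-0.1, -0.44, -0.3], 1], [[0, 0, 0], [-0.1, -0.44, -0.6], 1], [[0, 0, 0], [-0.1, -0.44, -0.8], 1], [[0, 0, 0], [-0.1, -0.44, -0.9], 1], [[0, 0, 0], [-0.1, -0.44, -0.9], 1]])

```text
time: 28.22
tool_pos: [0.4402, 0.1895, 0.019]
tcp_rot: [3.138, -0.133, -0.002]
wrist_force: [0.2, 0.4, -1.0]
width: 0.181
```

move_arm(deltas=[[[0, 0, 0], [0, 0, -0.04], 1], [[0, 0, 0], [0, 0, -0.05], 1], [[0, 0, 0], [0, 0, -0.05], 0.5], [[0, 0, 0], [0, 0, -0.05], -1], [[0, 0, 0], [0, 0, -0.05], -1], [[0, 0, 0], [0, 0, -0.05], -1], [[0, 0, 0], [0, 0, -0.05], -1], [[0, 0, 0], [0, 0, 0.3], -1], [[0, 0, 0], [0, 0, 0.7], -1], [[0, 0, 0], [0, 0, 1], -1]])

```text
time: 29.48
tool_pos: [0.4413, 0.1896, 0.1209]
tcp_rot: [-3.138, 0.133, -0.002]
wrist_force: [0.4, 0.3, -0.4]
width: 1.001
```

move_arm(deltas=[[[0, 0, 0], [0.1, 0.4, 0.1], -1], [[0, 0, 0], [0.1, 0.9, 0.3], -1], [[0, 0, 0], [0.1, 1, 0.3], -1], [[0, 0, 0], [0.1, 1, 0.3], -1]])

```text
time: 29.98
tool_pos: [0.4503, 0.2896, 0.1488]
tcp_rot: [3.138, -0.13, -0.001]
wrist_force: [-1.3, 0.2, -0.1]
width: 1.002
```

```bash
python3 - <<'E'
from h import *
s=status.read_state();print(s['time'],s['q'].round(4),s['tool_pos'].round(4),s['tcp_rot'].round(3))
im,d,c=snap('wrist','w3.png');P=cloud(d,c);hsv=cv2.cvtColor(im,cv2.COLOR_RGB2HSV);z=P[...,2]
m=(z>.052)&(z<.07)&(hsv[...,0]>18)&(hsv[...,0]<40)&(hsv[...,1]>100);print('rim',rect(P,m),m.sum())
h2=hsv.copy();h2[...,0]=(hsv[...,0].astype(int)+90)%180
m=((h2[...,0]>80)&(h2[...,0]<100)&(hsv[...,1]>100));print(rect(P,m&(z<.02)),rect(P,m&(z>.03)&(z<.06)))
E
```

```text
29.975 [ 5.2520e-01  6.9200e-02  1.9884e+00 -4.0000e-04  1.0851e+00  2.1792e+00] [0.4503 0.2896 0.1488] [ 3.138e+00 -1.300e-01 -1.000e-03]
rim [ 0.4495  0.3343  0.1207  0.0659 -4.9752] 2570
[ 0.4383  0.1878  0.1204  0.0683 -4.8439] [ 0.4403  0.1903  0.044   0.016  -5.3169]
```

View pics/w3.png

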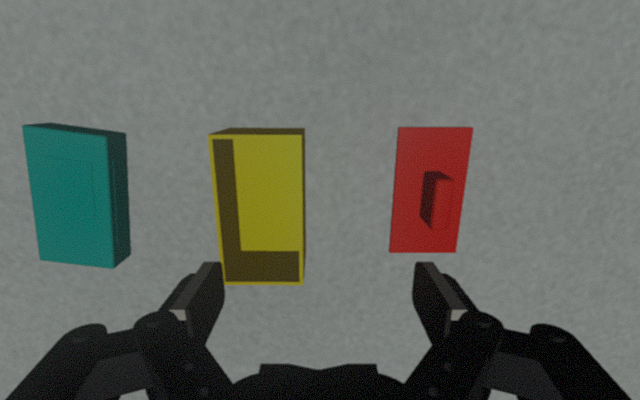

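The wrist view shows the tub open at (257,205), the lid upright on the table at (430,190), and the turquoise decoy to the left.

move_arm(deltas=[[[0, 0, 0], [-0.01, 0.3, 0], -1], [[0, 0, 0], [-0.01, 0.45, 0], -1], [[0, 0, 0], [-0.01, 0.45, -0.3], -1], [[0, 0, 0], [-0.01, 0.45, -0.6], -1], [[0, 0, 0], [-0.01, 0.45, -0.9], -1], [[0, 0, 0], [-0.01, 0.45, -0.9], -1]], grip_force=30)

```text
time: 30.78
tool_pos: [0.4472, 0.3319, 0.056]
tcp_rot: [3.134, -0.133, -0.009]
wrist_force: [0.5, -0.3, 0.5]
width: 1.001
```

move_arm(deltas=[[[0, 0, 0], [0, 0, -0.2], -1], [[0, 0, 0], [0, 0, -0.44], -1], [[0, 0, 0], [0, 0, -0.44], -1], [[0, 0, 0], [0, 0, -0.44], 1], [[0, 0, 0], [0, 0, -0.44], 1], [[0, 0, 0], [0, 0, -0.44], 1], [[0, 0, 0], [0, 0, -0.44], 1], [[0, 0, 0], [0, 0, -0.44], 1], [[0, 0, 0], [0, 0, -0.2], 1], [[0, 0, 0], [0, 0, 0.2], 1], [[0, 0, 0], [0, 0, 0.6], 1], [[0, 0, 0], [0, 0, 0.96], 1]])

```text
time: 32.28
tool_pos: [0.4496, 0.3345, 0.1568]
tcp_rot: [-3.138, 0.133, -0.001]
wrist_force: [0.9, 1.2, -1.1]
width: 0.77
```

move_arm(deltas=[[[0, 0, 0.03], [0.05, -0.35, 0], 1], [[0, 0, 0.06], [0.1, -0.7, 0], 1], [[0, 0, 0.09], [0.18, -1, 0], 1]])

```text
time: 32.65
tool_pos: [0.4674, 0.2334, 0.1553]
tcp_rot: [3.14, 0.092, -0.0]
wrist_force: [0.2, 0.1, -0.8]
width: 0.768
```

move_arm(deltas=[[[0, 0, 0.03], [0.05, -0.35, 0], 1], [[0, 0, 0.06], [0.1, -0.7, 0], 1], [[0, 0, 0.092], [0.18, -1, 0], 1]])

```text
time: 33.02
tool_pos: [0.4854, 0.1332, 0.1552]
tcp_rot: [3.125, 0.318, -0.0]
wrist_force: [0.9, 0.3, -0.9]
width: 0.768
```

move_arm(deltas=[[[0, 0, 0], [0.05, -0.35, 0], 1], [[0, 0, 0], [0.1, -0.7, 0], 1], [[0, 0, 0], [0.18, -1, 0], 1]])

```text
time: 33.4
tool_pos: [0.5034, 0.0333, 0.1552]
tcp_rot: [-3.126, -0.315, 0.0]
wrist_force: [-0.0, 1.1, -0.9]
width: 0.771
```

move_arm(deltas=[[[0, 0, 0], [0.05, -0.35, 0], 1], [[0, 0, 0], [0.1, -0.7, 0], 1], [[0, 0, 0], [0.17, -1, 0], 1], [[0, 0, 0], [0.17, -1, 0], 1]])

```text
time: 33.9
tool_pos: [0.521, -0.0672, 0.1553]
tcp_rot: [3.126, 0.311, 0.0]
wrist_force: [0.4, 0.0, -0.4]
width: 0.765
```

```bash
python3 - <<'E'
from h import *
for i in range(3):
    s=status.read_state();print(s['time'],s['tool_pos'].round(4),s['tcp_rot'].round(3),s['width'],s['wrist_force'].round(1))
    im,d,c=snap('wrist')
E
```

```text
33.9 [ 0.521  -0.0672  0.1553] [3.126 0.311 0.   ] 0.7648608759635611 [ 0.4  0.  -0.4]
33.95 [ 0.5206 -0.066   0.1552] [-3.125e+00 -3.130e-01  1.000e-03] 0.769468520580844 [ 0.5  0.1 -1. ]
34.0 [ 0.5204 -0.0653  0.1551] [-3.125e+00 -3.140e-01  1.000e-03] 0.7697326806362287 [0.3 1.  0.3]
```

move_arm(deltas=[[[0, 0, 0], [0, -0.078, 0], 1], [[0, 0, 0.001], [0, -0.078, -0.1], 1], [[0, 0, 0.001], [0, -0.078, -0.2], 1], [[0, 0, 0.001], [0, -0.078, -0.3], 1], [[0, 0, 0.001], [0, -0.078, -0.36], 1], [[0, 0, 0.001], [0, -0.078, -0.4], 1], [[0, 0, 0.001], [0, -0.078, -0.41], 1], [[0, 0, 0.001], [0, -0.078, -0.41], 1]])

```text
time: 35.05
tool_pos: [0.5212, -0.0734, 0.115]
tcp_rot: [3.125, 0.318, 0.001]
wrist_force: [-1.2, -0.8, 3.3]
width: 0.767
```

move_arm(deltas=[[[0, 0, 0], [0, 0, -0.01], 1], [[0, 0, 0], [0, 0, -0.01], 0], [[0, 0, 0], [0, 0, -0.01], -1], [[0, 0, 0], [0, 0, -0.01], -1], [[0, 0, 0], [0, 0, -0.01], -1], [[0, 0, 0], [0, 0, 0.3], -1], [[0, 0, 0], [0, 0, 0.7], -1], [[0, 0, 0], [0, 0, 1], -1]])

```text
time: 36.05
tool_pos: [0.5212, -0.0734, 0.2157]
tcp_rot: [3.125, 0.318, 0.002]
wrist_force: [0.3, -0.0, -0.1]
width: 1.002
```

move_arm(deltas=[[[0, 0, -0.1], [0.2, -0.5, 0], -1], [[0, 0, -0.2], [0.3, -1, 0], -1], [[0, 0, -0.3], [0.3, -1, 0], -1]])

```text
time: 36.42
tool_pos: [0.5514, -0.1765, 0.2141]
tcp_rot: [3.11, -0.433, 0.001]
wrist_force: [-0.2, -0.0, 0.1]
width: 1.006
```

```bash
python3 - <<'E'
from h import *
s=status.read_state();print(s['time'],s['q'].round(4),s['tool_pos'].round(4),s['tcp_rot'].round(3))
im,d,c=snap('top');P=cloud(d,c);hsv=cv2.cvtColor(im,cv2.COLOR_RGB2HSV);z=P[...,2]
m=np.zeros(z.shape,bool);m[170:300,330:420]=1;m&=(z>.148)&(z<.17)&(hsv[...,0]>18)&(hsv[...,0]<40)&(hsv[...,1]>100);print('rim',rect(P,m),m.sum(),np.median(z[m]))
im,d,c=snap('wrist');P=cloud(d,c);hsv=cv2.cvtColor(im,cv2.COLOR_RGB2HSV);z=P[...,2]
G=(hsv[...,0]>45)&(hsv[...,0]<80)&(hsv[...,1]>100);print(G.sum())
m=G&(z>.047)&(z<.065);print('top edges+handle',rect(P,m),m.sum())
cv2.imwrite('pics/w4.png',im[:,:,::-1]);np.savez('/tmp/sc.npz',P=P,hsv=hsv)
E
```

```text
36.425 [-3.5230e-01  9.4600e-02  1.8342e+00 -1.0000e-03  1.2121e+00  1.4957e+00] [ 0.5514 -0.1765  0.2141] [ 3.11e+00 -4.33e-01  1.00e-03]
rim [ 0.5196 -0.0721  0.1197  0.0666 11.5934] 270 0.15800235461667156
9926
top edges+handle [ 0.6288 -0.1951  0.4352  0.1774 43.6394] 3274
```

View pics/w4.png

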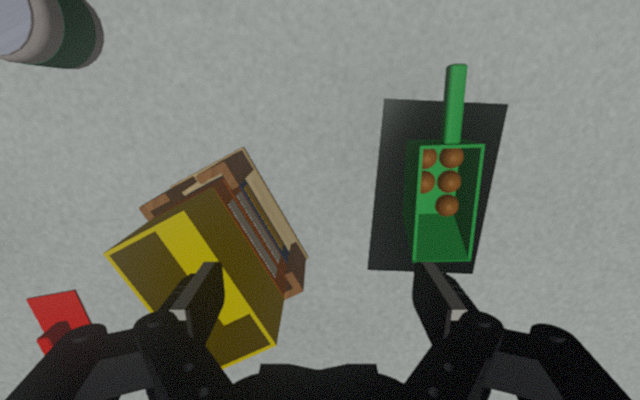

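The wrist view shows the open tub square on the stack, and the scoop with 5 walnuts, its handle running from (457,65) to (452,143). Next I'll measure the handle and fit the arm geometry for the pour.

```bash
python3 - <<'E'
from h import *
from scipy.optimize import least_squares
z=np.load('/tmp/sc.npz');P=z['P'];hsv=z['hsv'];Z=P[...,2]
G=(hsv[...,0]>45)&(hsv[...,0]<80)&(hsv[...,1]>100)
m=G.copy();m[:, :400]=0;m[:,500:]=0
h=m.copy();h[140:]=0;h&=(Z>.045)&(Z<.065);r=rect(P,h);print('handle',r,np.median(Z[h]))
k=m.copy();k[:142]=0;k[272:]=0;k&=(Z>.046)&(Z<.06);print('cup rim',rect(P,k),np.median(Z[k]))
mm=(hsv[...,2]<60)&(Z<.012);mm[:,:365]=0;mm[:,512:]=0;mm[:95]=0;mm[272:]=0;print('mat',rect(P,mm))
D=np.array([[.2648,1.6054,.2215,-.6368,.230],[-.0433,2.084,.4541,.1556,.158],[.0862,2.0393,.5196,-.07,.1148],[.2322,1.8363,.6015,.1293,.1308],[.222,1.8282,.5713,.2283,.1412],[-.0137,2.027,.4504,.2278,.1723],[.0692,1.9884,.4503,.2896,.1488],[.0946,1.8342,.5514,-.1765,.2141]])
rr=np.hypot(D[:,2],D[:,3])
def f(p):
    a,L1,L2,b,H=p;q2,q3=D[:,0],D[:,1];s=q2+q3
    return np.r_[a+L1*np.sin(q2)+L2*np.sin(s)+b*np.cos(s)-rr,H+L1*np.cos(q2)+L2*np.cos(s)-b*np.sin(s)-D[:,4]]
o=least_squares(f,[.0,.4,.4,0,0]);print(o.x.round(4),np.abs(o.fun).max())
E
```

```text
handle [  0.59    -0.3139   0.0642   0.0162 -14.6357] 0.05163315927225438
cup rim [  0.4972  -0.2902   0.1229   0.0608 -14.589 ] 0.051994839027408396
mat [  0.494   -0.2929   0.1979   0.128  -18.6996]
[-0.001   0.5155  0.5665  0.0007 -0.0998] 0.001523208656257713
```

move_arm(deltas=[[[0, 0, 0.005], [0.07, -0.5, 0], -1], [[0, 0, 0.011], [0.14, -1, 0], -1], [[0, 0, 0.011], [0.14, -1, 0], -1]], grip_force=110)

```text
time: 36.9
tool_pos: [0.5649, -0.2757, 0.2139]
tcp_rot: [3.116, -0.392, 0.0]
wrist_force: [-0.2, 0.4, -0.0]
width: 1.004
```

move_arm(deltas=[[[0.024, 0.094, 0], [0.04, -0.1, 0], -1], [[0.049, 0.188, 0], [0.08, -0.2, 0], -1], [[0.073, 0.282, 0], [0.12, -0.3, -0.2], -1], [[0.098, 0.376, 0], [0.144, -0.37, -0.5], -1], [[0.098, 0.376, 0], [0.144, -0.37, -0.5], -1], [[0.098, 0.376, 0], [0.144, -0.37, -0.5], -1]])

```text
time: 37.65
tool_pos: [0.5792, -0.3092, 0.1646]
tcp_rot: [-2.902, 0.363, 0.913]
wrist_force: [0.4, 0.4, 0.3]
width: 1.001
```

```bash
python3 - <<'E'
from h import *
from scipy.spatial.transform import Rotation as Ro
for i in range(3):
    s=status.read_state();im,d,c=snap('wrist')
R=Ro.from_rotvec(s['tcp_rot']).as_matrix();print(s['time'],s['q'].round(4),s['tool_pos'].round(4),R.round(3))
zt=R[:,2];q=s['q'];p=s['tool_pos']
wr=.5155*np.sin(q[1])+.5665*np.sin(q[1]+q[2]);wz=-.0998+.5155*np.cos(q[1])+.5665*np.cos(q[1]+q[2])  # wz = z_wrist - Lt
# p_r = wr + Lt*zt_r ; p_z = wz + Lt + Lt*zt_z
print('Lt',(p[2]-wz)/(1+zt[2]))
P=cloud(d,c);hsv=cv2.cvtColor(im,cv2.COLOR_RGB2HSV);Z=P[...,2]
G=(hsv[...,0]>45)&(hsv[...,0]<80)&(hsv[...,1]>100)
h=G&(Z>.046)&(Z<.06);cv2.imwrite('pics/w5.png',im[:,:,::-1])
u=np.array([.968,-.252]);v=np.array([.252,.968]);Q=P[...,:2]-[.590,-.3137]
a=Q@u;b=Q@v;h2=h&(a>-.025)&(a<.04)&(abs(b)<.03);print('handle a max',np.percentile(a[h2],[1,99]),'b',np.percentile(b[h2],[1,99]),np.median(Z[h2]))
E
```

```text
37.75 [-0.4655  0.6732  1.2492 -0.1238  1.8095  1.3631] [ 0.5802 -0.3102  0.1693] [[ 0.798 -0.248 -0.549]
 [-0.204 -0.969  0.142]
 [-0.567 -0.001 -0.824]]
Lt 0.3474312756415293
handle a max [-0.02429486  0.03311578] b [-0.00877582  0.0066833 ] 0.051651234007758326
```

move_arm(deltas=[[[0, 0, 0], [0, -0.01, -0.3], -1], [[0, 0, 0], [0, -0.01, -0.6], -1], [[0, 0, 0], [0, -0.01, -0.9], -1], [[0, 0, 0], [0, -0.01, -1], -1], [[0, 0, 0], [0, -0.01, -1], -1]])

```text
time: 38.42
tool_pos: [0.5795, -0.3115, 0.0668]
tcp_rot: [-2.904, 0.367, 0.91]
wrist_force: [0.4, -0.4, 0.5]
width: 0.999
```

move_arm(deltas=[[[0, 0, 0], [0, 0, -0.2], -1], [[0, 0, 0], [0, 0, -0.34], -1], [[0, 0, 0], [0, 0, -0.34], -1], [[0, 0, 0], [0, 0, -0.34], -1]])

```text
time: 38.92
tool_pos: [0.579, -0.3113, 0.03]
tcp_rot: [-2.901, 0.366, 0.915]
wrist_force: [0.5, -0.3, -0.1]
width: 1.002
```

```bash
python3 - <<'E'
from h import *
im,d,c=snap('wrist');im2,_,_=snap('scene')
cv2.imwrite('pics/w5.png',np.vstack([cv2.resize(im,(480,300)),cv2.resize(im2[80:220,150:374],(480,300))])[:,:,::-1]);print(status.read_state()['tool_pos'],status.read_state()['wrist_force'])
E
```

```text
[ 0.57954612 -0.31147917  0.03062477] [ 0.06430904  0.52896974 -0.26177733]
```

View pics/w5.png

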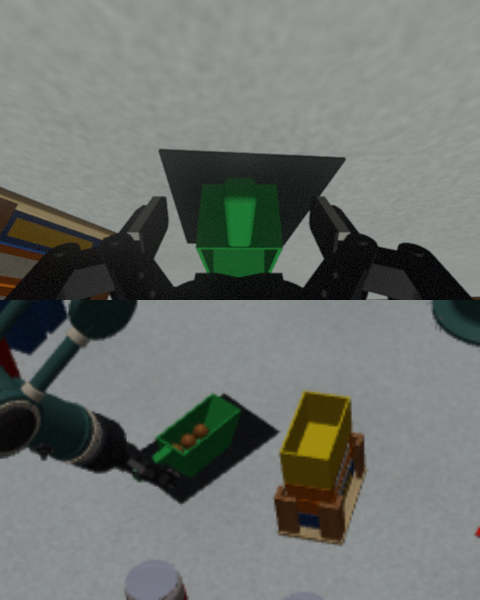

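The wrist view shows the handle at (240,220) centred between the open fingers, and the tub square on the stack in the scene view. Closing and lifting.

move_arm(deltas=[[[0, 0, 0], [0, 0, 0], 0], [[0, 0, 0], [0, 0, 0], 1], [[0, 0, 0], [0, 0, 0], 1], [[0, 0, 0], [0, 0, 0], 1], [[0, 0, 0], [0, 0, 0], 1], [[0, 0, 0], [0, 0, 0], 1], [[0, 0, 0], [0, 0, 0], 1], [[0, 0, 0], [0, 0, 0], 1]], grip_force=110)

```text
time: 40.02
tool_pos: [0.5793, -0.3114, 0.0305]
tcp_rot: [-2.902, 0.366, 0.913]
wrist_force: [0.7, 0.2, 1.8]
width: 0.167
```

move_arm(deltas=[[[0, 0, 0], [0, 0, 0.05], 1], [[0, 0, 0], [0, 0, 0.2], 1], [[0, 0, 0], [0, 0, 0.4], 1], [[0, 0, 0], [0, 0, 0.6], 1], [[0, 0, 0], [0, 0, 0.8], 1], [[0, 0, 0], [0, 0, 1], 1], [[0, 0, 0], [0, 0, 1], 1]])

```text
time: 40.9
tool_pos: [0.5805, -0.312, 0.1332]
tcp_rot: [-2.905, 0.367, 0.907]
wrist_force: [-0.1, -0.2, -0.4]
width: 0.166
```

```bash
python3 - <<'E'
from h import *
im,d,c=snap('top');P=cloud(d,c);hsv=cv2.cvtColor(im,cv2.COLOR_RGB2HSV);Z=P[...,2]
G=(hsv[...,0]>45)&(hsv[...,0]<80)&(hsv[...,1]>100);G[:,:415]=0
s=status.read_state();print(s['tool_pos'],s['tcp_rot'],s['width'],s['wrist_force'],s['torque'])
u=np.array([.968,-.252]);a=(P[...,:2]-[.590,-.3137])@u;m=G&(Z>.1);print(m.sum(),rect(P,m))
m&=Z>.12
for lo in np.arange(-.18,.06,.02):
    k=m&(a>lo)&(a<lo+.02)
    if k.sum()>3: print(round(lo,2),k.sum(),np.percentile(Z[k],[50,95]).round(4))
E
```

```text
[ 0.57989977 -0.3116432   0.1316083 ] [-2.90364596  0.36666526  0.90992151] 0.16661336760636045 [-0.32162658  1.01414942 -2.01095165] [-0.13162536 -0.49599419 -0.04869722]
1422 [  0.5068  -0.2019   0.5189   0.2285 -54.0046]
-0.18 15 [0.5699 0.6047]
-0.16 186 [0.1513 0.5616]
-0.14 200 [0.1345 0.5548]
-0.12 111 [0.1401 0.1575]
-0.1 107 [0.1419 0.159 ]
-0.08 109 [0.1425 0.1577]
-0.06 112 [0.1443 0.1582]
-0.04 138 [0.1543 0.159 ]
-0.02 50 [0.156  0.1589]
-0.0 46 [0.1575 0.4074]
0.02 8 [0.3369 0.5253]
0.04 8 [0.4826 0.5091]
```

move_arm(deltas=[[[0, 0, 0.06], [0.1, 0.1, 0.3], 1], [[0, 0, 0.13], [0.2, 0.2, 0.6], 1], [[0, 0, 0.2], [0.3, 0.4, 0.87], 1], [[0, 0, 0.26], [0.4, 0.6, 0.87], 1], [[0, 0, 0.291], [0.4, 0.6, 0.87], 1]])

```text
time: 41.58
tool_pos: [0.6197, -0.249, 0.2162]
tcp_rot: [2.924, 0.31, -0.923]
wrist_force: [-0.4, -0.2, -1.7]
width: 0.164
```

move_arm(deltas=[[[0, 0, 0], [0.1, 0.25, 0], 1], [[0, 0, 0], [0.2, 0.5, 0], 1], [[0, 0, 0], [0.3, 0.75, 0], 1], [[0, 0, 0], [0.4, 1, 0], 1]])

```text
time: 42.08
tool_pos: [0.6599, -0.1496, 0.217]
tcp_rot: [2.925, 0.302, -0.922]
wrist_force: [0.1, 1.0, -1.9]
width: 0.162
```

move_arm(deltas=[[[0, 0, 0], [0.1, 0.3, 0], 1], [[0, 0, 0], [0.2, 0.6, 0], 1], [[0, 0, 0], [0.3, 0.9, 0], 1], [[0, 0, 0], [0.331, 1, 0], 1]])

```text
time: 42.58
tool_pos: [0.693, -0.0483, 0.2171]
tcp_rot: [2.925, 0.306, -0.922]
wrist_force: [-0.1, -0.8, -0.9]
width: 0.167
```

move_arm(deltas=[[[0, 0, 0], [0, 0.138, 0], 1], [[0, 0, 0], [0, 0.138, 0], 1], [[0, 0, 0], [0, 0.138, 0], 1], [[0, 0, 0], [0, 0.138, 0], 1]])

```text
time: 43.08
tool_pos: [0.6921, -0.0386, 0.2174]
tcp_rot: [2.926, 0.3, -0.922]
wrist_force: [1.0, -0.2, -1.5]
width: 0.167
```

```bash
python3 - <<'E'
from h import *
from scipy.spatial.transform import Rotation as Ro
im,d,c=snap('top');im2,_,_=snap('scene');s=status.read_state();print(s['time'],s['q'].round(3),s['tool_pos'].round(4),Ro.from_rotvec(s['tcp_rot']).as_matrix().round(3))
P=cloud(d,c);hsv=cv2.cvtColor(im,cv2.COLOR_RGB2HSV);Z=P[...,2]
G=(hsv[...,0]>45)&(hsv[...,0]<80)&(hsv[...,1]>100)&(Z>.21)&(Z<.27);G[:,:340]=0;G[:,430:]=0;G[:150]=0;print('cup rim',rect(P,G),ext(P,G,[.5196,-.0721],11.6))
cv2.imwrite('pics/w6.png',np.vstack([cv2.resize(im[140:300,270:500],(480,300)),cv2.resize(im2[60:240,180:468],(480,300))])[:,:,::-1])
E
```

```text
43.175 [-0.026  0.719  1.09  -0.138  1.928  1.331] [ 0.6922 -0.0384  0.2174] [[ 0.802  0.203 -0.562]
 [ 0.167 -0.979 -0.115]
 [-0.573 -0.002 -0.819]]Traceback (most recent call last):
  File "<stdin>", line 5, in <module>
  File "h.py", line 30, in ext
    return f(Q@u),f(Q@v)
           ~^^^^^
  File "h.py", line 29, in <lambda>
    f=lambda w:np.percentile(w,[1,99]).round(4)
               ~~~~~~~~~~~~~^^^^^^^^^^
    return _quantile_unchecked(
        a, q, axis, out, overwrite_input, method, keepdims, weights)
    return _ureduce(a,
                    func=_quantile_ureduce_func,
    ...<5 lines>...
                    overwrite_input=overwrite_input,
                    method=method)
    r = func(a, **kwargs)
    result = _quantile(arr,
                       quantiles=q,
    ...<2 lines>...
                       out=out,
                       weights=wgt)
    slices_having_nans = np.isnan(arr[-1, ...])
                                  ~~~^^^^^^^^^
IndexError: index -1 is out of bounds for axis 0 with size 0
```

move_arm(deltas=[[[0.018, -0.087, 0], [0.017, 0.003, 0.204], 1], [[0.036, -0.174, 0], [0.006, 0.001, 0.409], 1], [[0.054, -0.261, 0], [-0.032, -0.007, 0.61], 1], [[0.0715, -0.3485, 0], [-0.099, -0.02, 0.803], 1], [[0.0715, -0.3485, 0], [-0.099, -0.02, 0.803], 1], [[0.0715, -0.3485, 0], [-0.099, -0.02, 0.803], 1]])

```text
time: 43.92
tool_pos: [0.6822, -0.0398, 0.2973]
tcp_rot: [3.119, 0.322, -0.083]
wrist_force: [-0.7, 0.2, -2.3]
width: 0.168
```

move_arm(deltas=[[[0.018, -0.087, 0], [-0.091, -0.019, 0.183], 1], [[0.03, -0.14, 0], [-0.16, -0.034, 0.28], 1], [[0.04, -0.196, 0], [-0.239, -0.049, 0.39], 1], [[0.04, -0.196, 0], [-0.239, -0.049, 0.2], 1], [[0.04, -0.196, 0], [-0.239, -0.049, 0], 1], [[0.04, -0.196, 0], [-0.239, -0.049, -0.2], 1], [[0.04, -0.196, 0], [-0.239, -0.049, -0.29], 1], [[0.04, -0.196, 0], [-0.239, -0.049, -0.29], 1]])

```text
time: 44.92
tool_pos: [0.658, -0.0441, 0.2663]
tcp_rot: [-3.073, -0.318, -0.401]
wrist_force: [0.3, 0.1, -1.4]
width: 0.165
```

```bash
python3 - <<'E'
from h import *
from scipy.spatial.transform import Rotation as Ro
im2,_,_=snap('scene');s=status.read_state();R=Ro.from_rotvec(s['tcp_rot']).as_matrix();print(s['time'],s['q'].round(3),s['tool_pos'].round(4),R.round(3))
# lip in tool frame: scoop frame theta=0 offset (-.1451,0,.0226); tool x0=(c35,0,-s35), z0=(-s35,0,-c35)
b=np.radians(35);o=np.array([-.1451,0,.0226]);x0=np.array([np.cos(b),0,-np.sin(b)]);z0=np.array([-np.sin(b),0,-np.cos(b)])
lip=s['tool_pos']+R[:,0]*(o@x0)+R[:,2]*(o@z0);a=np.radians(11.6);D=lip-[.521,-.0735,.158]
print('lip rel tub: u,v,z',D[0]*np.cos(a)+D[1]*np.sin(a),-D[0]*np.sin(a)+D[1]*np.cos(a),D[2])
cv2.imwrite('pics/w6.png',cv2.resize(im2[60:240,180:468],(768,480))[:,:,::-1])
E
```

```text
44.975 [-0.152  0.059  1.795  0.104  1.045  1.171] [ 0.6587 -0.0443  0.2679] [[ 0.945  0.205  0.253]
 [ 0.198 -0.979  0.052]
 [ 0.259  0.001 -0.966]]
lip rel tub: u,v,z 0.03012263039137442 0.0004553459607047781 0.013256316041890787
```

View pics/w6.png

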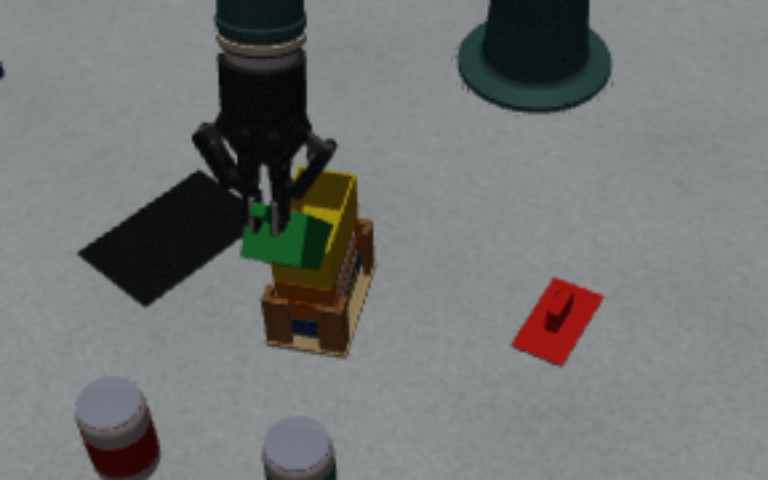

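The scene view shows the tilted scoop at (285,240) with its lip over the tub at (310,190). The computed lip position is +30 mm along the tub and 13 mm above the rim, with almost no sideways offset. Pouring now.

move_arm(deltas=[[[0.0112, -0.0544, 0], [-0.087, -0.018, 0.092], 1], [[0.0112, -0.0544, 0], [-0.087, -0.018, 0.092], 1], [[0.0224, -0.1089, 0], [-0.18, -0.037, 0.177], 1], [[0.0224, -0.1089, 0], [-0.18, -0.037, 0.177], 1], [[0.0224, -0.1089, 0], [-0.18, -0.037, 0.177], 1], [[0.0224, -0.1089, 0], [-0.18, -0.037, 0.177], 1], [[0.0335, -0.1633, 0], [-0.282, -0.058, 0.252], 1], [[0.0335, -0.1633, 0], [-0.282, -0.058, 0.252], 1], [[0.0335, -0.1633, 0], [-0.282, -0.058, 0.252], 1], [[0.0335, -0.1633, 0], [-0.282, -0.058, 0.252], 1], [[0.0447, -0.2178, 0], [-0.39, -0.08, 0.32], 1], [[0.0447, -0.2178, 0], [-0.39, -0.08, 0.32], 1], [[0.0558, -0.2722, 0], [-0.502, -0.103, 0.377], 1], [[0.0558, -0.2722, 0], [-0.502, -0.103, 0.377], 1], [[0.067, -0.3267, 0], [-0.618, -0.127, 0.423], 1], [[0.067, -0.3267, 0], [-0.618, -0.127, 0.423], 1], [[0.0782, -0.3811, 0], [-0.74, -0.152, 0.458], 1], [[0.0782, -0.3811, 0], [-0.74, -0.152, 0.458], 1], [[0.0782, -0.3811, 0], [-0.74, -0.152, 0.458], 1], [[0.0782, -0.3811, 0], [-0.74, -0.152, 0.458], 1]])

```text
time: 47.48
tool_pos: [0.5856, -0.0596, 0.3155]
tcp_rot: [-2.758, -0.286, -1.289]
wrist_force: [0.8, 1.0, -1.1]
width: 0.171
```

```bash
cat > lip.py <<'E'
from h import *
from scipy.spatial.transform import Rotation as Ro
s=status.read_state();R=Ro.from_rotvec(s['tcp_rot']).as_matrix();print(s['time'],s['q'].round(3),s['tool_pos'].round(4),s['wrist_force'].round(1))
b=np.radians(35);o=np.array([-.1451,0,.0226]);x0=np.array([np.cos(b),0,-np.sin(b)]);z0=np.array([-np.sin(b),0,-np.cos(b)])
lip=s['tool_pos']+R[:,0]*(o@x0)+R[:,2]*(o@z0);a=np.radians(11.6);D=lip-[.521,-.0735,.158]
print('tool fwd tilt deg',np.degrees(np.arctan2(np.hypot(R[0,2],R[1,2]),-R[2,2])),'dir',np.degrees(np.arctan2(R[1,2],R[0,2])))
print('lip rel tub: u,v,z',D[0]*np.cos(a)+D[1]*np.sin(a),-D[0]*np.sin(a)+D[1]*np.cos(a),D[2])
E
python3 - <<'E'
from lip import *
im,d,c=snap('scene');im2,_,_=snap('top')
cv2.imwrite('pics/w7.png',np.vstack([cv2.resize(im[60:240,180:468],(480,300)),cv2.resize(im2[140:300,270:526],(480,300))])[:,:,::-1])
E
```

```text
47.475 [-0.408 -0.383  2.29   0.834  0.635  0.419] [ 0.5856 -0.0596  0.3155] [ 0.8  1.  -1.1]
tool fwd tilt deg 50.06183745299104 dir 11.587227727611442
lip rel tub: u,v,z 0.031069500430624966 7.772958882021168e-06 0.01487991427599794
```

View pics/w7.png

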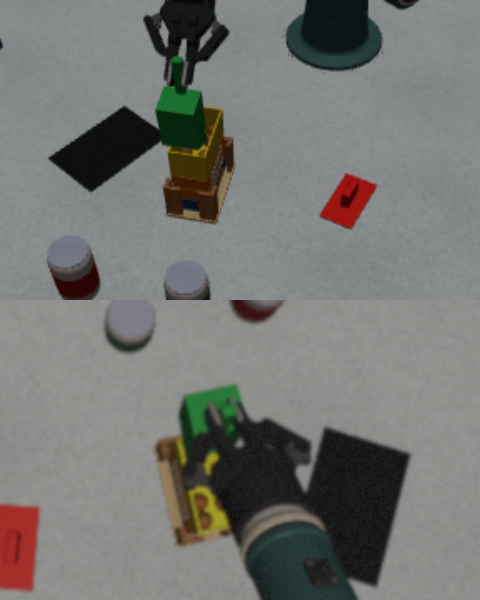

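The images show walnuts in the tub at (205,510), the cup emptied at 85°, and nothing on the table around it. Raising and levelling the scoop.

move_arm(deltas=[[[0, 0, 0], [0, 0, 0.15], 1], [[0, 0, 0], [0, 0, 0.4], 1], [[0, 0, 0], [0, 0, 0.7], 1], [[-0.018, 0.087, 0], [0.15, 0.03, 0.6], 1], [[-0.036, 0.174, 0], [0.35, 0.07, 0.5], 1], [[-0.054, 0.261, 0], [0.5, 0.1, 0.4], 1], [[-0.07, 0.34, 0], [0.65, 0.13, 0.3], 1], [[-0.0782, 0.3811, 0], [0.74, 0.152, 0.25], 1], [[-0.0782, 0.3811, 0], [0.74, 0.152, 0.25], 1]])

```text
time: 48.7
tool_pos: [0.6602, -0.0437, 0.3383]
tcp_rot: [-3.073, -0.319, -0.404]
wrist_force: [-0.8, -0.1, -0.7]
width: 0.171
```

move_arm(deltas=[[[-0.018, 0.087, 0], [0.1, 0.02, 0], 1], [[-0.036, 0.174, 0], [0.2, 0.04, -0.2], 1], [[-0.054, 0.261, 0], [0.3, 0.06, -0.4], 1], [[-0.072, 0.35, 0], [0.338, 0.069, -0.6], 1], [[-0.09, 0.437, 0], [0.338, 0.069, -0.8], 1], [[-0.1117, 0.5444, 0], [0.338, 0.069, -1], 1], [[-0.1117, 0.5444, 0], [0.338, 0.069, -1], 1], [[-0.1117, 0.5444, 0], [0.338, 0.069, -1], 1]])

```text
time: 49.7
tool_pos: [0.6922, -0.0378, 0.2405]
tcp_rot: [2.927, 0.302, -0.917]
wrist_force: [0.5, -0.3, 0.7]
width: 0.165
```

```bash
python3 lip.py
```

```text
49.7 [-0.026  0.705  1.069 -0.14   1.959  1.326] [ 0.6922 -0.0378  0.2405] [ 0.5 -0.3  0.7]
tool fwd tilt deg 34.78611160039979 dir -168.3909403573231
lip rel tub: u,v,z 0.029734469948918166 7.869375188495654e-05 0.10455691007494652
```

move_arm(deltas=[[[0, 0, -0.05], [-0.1, -0.3, 0], 1], [[0, 0, -0.1], [-0.2, -0.65, 0], 1], [[0, 0, -0.17], [-0.35, -1, 0], 1]])

```text
time: 50.08
tool_pos: [0.6576, -0.1384, 0.2469]
tcp_rot: [-2.983, 0.096, 0.918]
wrist_force: [0.0, 0.1, -0.8]
width: 0.166
```

move_arm(deltas=[[[0, 0, -0.05], [-0.1, -0.3, 0], 1], [[0, 0, -0.1], [-0.2, -0.65, 0], 1], [[0, 0, -0.167], [-0.4, -1, 0], 1]])

```text
time: 50.45
tool_pos: [0.6175, -0.239, 0.2468]
tcp_rot: [-2.875, 0.474, 0.883]
wrist_force: [1.1, -0.8, -1.5]
width: 0.167
```

move_arm(deltas=[[[0, 0, 0], [-0.1, -0.3, 0], 1], [[0, 0, 0], [-0.3, -0.6, -0.2], 1], [[0, 0, 0], [-0.405, -0.82, -0.5], 1], [[0, 0, 0], [-0.405, -0.82, -0.5], 1]])

```text
time: 50.95
tool_pos: [0.575, -0.3214, 0.1933]
tcp_rot: [-2.87, 0.474, 0.894]
wrist_force: [-0.3, 1.0, -0.9]
width: 0.172
```

move_arm(deltas=[[[0, 0, 0], [0, 0, -0.3], 1], [[0, 0, 0], [0, 0, -0.6], 1], [[0, 0, 0], [0, 0, -0.9], 1], [[0, 0, 0], [0, 0, -1], 1], [[0, 0, 0], [0, 0, -1], 1], [[0, 0, 0], [0, 0, -1], 1]])

```text
time: 51.7
tool_pos: [0.5781, -0.3199, 0.0922]
tcp_rot: [-2.871, 0.468, 0.897]
wrist_force: [0.2, -0.5, -1.8]
width: 0.162
```

```bash
python3 lip.py; python3 - <<'E'
from h import *
im,d,c=snap('top');P=cloud(d,c);hsv=cv2.cvtColor(im,cv2.COLOR_RGB2HSV);Z=P[...,2]
s=status.read_state();print(s['tool_pos'],s['tcp_rot'])
G=(hsv[...,0]>45)&(hsv[...,0]<80)&(hsv[...,1]>100)&(Z<.3);G[:,:415]=0;G[:,505:]=0;G[:180]=0
u=np.array([.947,-.3206]);a=(P[...,:2]-[.495,-.2925])@u;k=G&(Z>.09)&(Z<.14)
print(rect(P,k),k.sum(),ext(P,k,[.495,-.2925],-18.7))
for lo in np.arange(-.08,.08,.02):
    j=k&(a>lo)&(a<lo+.02)
    if j.sum()>3: print(round(lo,2),j.sum(),np.percentile(Z[j],[50,90,98]).round(4))
x=np.vstack([cv2.resize(im[180:300,400:528],(480,450))])
n=load('scene')
cv2.imwrite('pics/w8.png',x[:,:,::-1])
E
```

```text
51.7 [-0.493  0.747  1.278 -0.096  1.716  1.416] [ 0.5781 -0.3199  0.0922] [ 0.2 -0.5 -1.8]
tool fwd tilt deg 34.72591208031267 dir 161.35232725358952
lip rel tub: u,v,z -0.11921779379386097 -0.1799397338042617 -0.043855433514693315
[ 0.57800414 -0.31993493  0.09187533] [-2.87071647  0.4681504   0.89770258]
[  0.5257  -0.2988   0.1813   0.0602 -18.2968] 745 (array([-0.0588,  0.1144]), array([-0.0257,  0.0335]))
-0.06 188 [0.1086 0.116  0.1183]
-0.04 77 [0.1043 0.1163 0.1187]
-0.02 72 [0.1068 0.1161 0.118 ]
0.0 68 [0.1047 0.1162 0.1177]
0.02 67 [0.1072 0.1152 0.1165]
0.04 130 [0.108  0.1159 0.1181]
0.06 62 [0.1149 0.1179 0.1185]
```

View pics/w8.png

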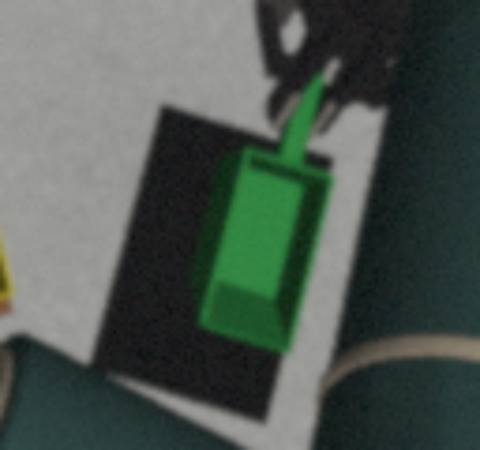

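The crop shows the scoop empty and level over the mat, with the cup centred at about (265,250). Setting it down.

move_arm(deltas=[[[0, 0, 0], [-0.005, -0.02, -0.15], 1], [[0, 0, 0], [-0.005, -0.02, -0.3], 1], [[0, 0, 0], [-0.005, -0.02, -0.45], 1], [[0, 0, 0], [-0.005, -0.02, -0.55], 1], [[0, 0, 0], [-0.005, -0.02, -0.59], 1], [[0, 0, 0], [-0.005, -0.02, -0.6], 1], [[0, 0, 0], [-0.005, -0.02, -0.6], 1], [[0, 0, 0], [-0.005, -0.02, -0.6], 0.5], [[0, 0, 0], [-0.005, -0.02, -0.6], 0], [[0, 0, 0], [-0.005, -0.02, -0.6], -1], [[0, 0, 0], [-0.005, -0.02, -0.6], -1], [[0, 0, 0], [-0.005, -0.02, -0.6], -1], [[0, 0, 0], [-0.005, -0.02, -0.6], -1]])

```text
time: 53.38
tool_pos: [0.5763, -0.3215, 0.0293]
tcp_rot: [-2.868, 0.468, 0.903]
wrist_force: [-0.0, 0.1, 0.7]
width: 1.003
```

move_arm(deltas=[[[0, 0, 0], [0, 0, 0.2], -1], [[0, 0, 0], [0, 0, 0.6], -1], [[0, 0, 0], [0, 0, 1], -1], [[0, 0, 0], [0, 0, 1], -1]])

```text
time: 53.88
tool_pos: [0.579, -0.323, 0.1359]
tcp_rot: [-2.875, 0.47, 0.89]
wrist_force: [1.0, -0.6, 0.5]
width: 0.998
```

move_arm(deltas=[[[-0.03, -0.09, 0], [0, 0.1, 0.4], -1], [[-0.06, -0.18, 0], [0, 0.3, 1], -1], [[-0.09, -0.28, 0], [0, 0.5, 1], -1], [[-0.125, -0.368, 0], [0, 1, 1], -1], [[-0.125, -0.368, 0], [0, 1, 1], -1]])

```text
time: 54.5
tool_pos: [0.571, -0.2166, 0.2278]
tcp_rot: [-3.1, 0.501, 0.007]
wrist_force: [-0.2, -0.4, -0.4]
width: 0.996
```

```bash
python3 - <<'E'
from h import *
from scipy.spatial.transform import Rotation as Ro
s=status.read_state();print(s['time'],s['tool_pos'].round(4),s['wrist_force'].round(1),Ro.from_rotvec(s['tcp_rot']).as_matrix().round(3))
im,d,c=snap('top');P=cloud(d,c);hsv=cv2.cvtColor(im,cv2.COLOR_RGB2HSV);Z=P[...,2]
G=(hsv[...,0]>45)&(hsv[...,0]<80)&(hsv[...,1]>100)&(Z<.08);G[:,:415]=0;G[:,505:]=0;G[:180]=0
print('scoop',ext(P,G&(Z>.045),[.4946,-.291],-18.7),np.percentile(Z[G],98))
m=np.zeros(Z.shape,bool);m[170:300,330:420]=1;m&=(Z>.148)&(Z<.17)&(hsv[...,0]>18)&(hsv[...,0]<40)&(hsv[...,1]>100);print('rim',rect(P,m))
x=cv2.resize(im[170:310,330:510],(720,560));cv2.imwrite('pics/t9.png',x[:,:,::-1])
E
```

```text
54.5 [ 0.571  -0.2166  0.2278] [-0.2 -0.4 -0.4] [[ 0.949 -0.315 -0.004]
 [-0.315 -0.949  0.002]
 [-0.005 -0.001 -1.   ]]
scoop (array([-0.0591,  0.0831]), array([-0.0162,  0.0303])) 0.05624572707359214
rim [ 0.5196 -0.0719  0.12    0.0663 11.6763]
```

View pics/t9.png

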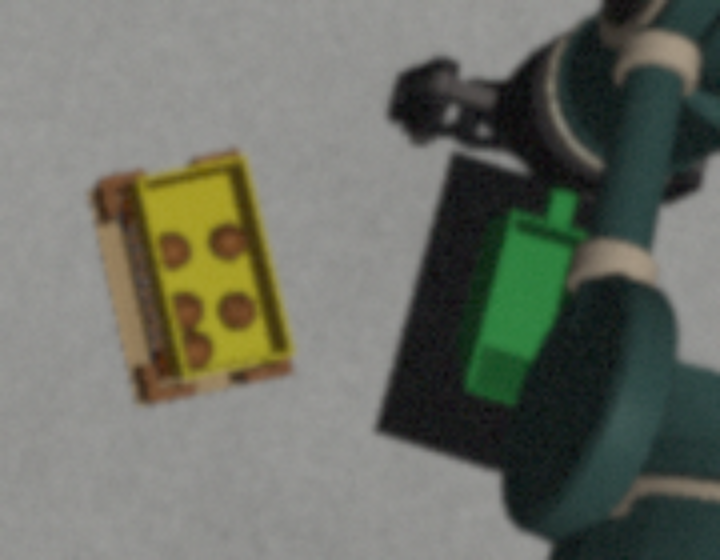

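The top crop shows 5 walnuts in the tub at (170–240, 240–350) and the empty scoop upright on its mat. Next, the lid.

move_arm(deltas=[[[0, 0, 0.05], [-0.1, 0.5, 0], -1], [[0, 0, 0.15], [-0.34, 1, 0], -1], [[0, 0, 0.15], [-0.34, 1, 0], -1]], grip_force=40)

```text
time: 54.92
tool_pos: [0.542, -0.1197, 0.2297]
tcp_rot: [-3.139, 0.133, 0.001]
wrist_force: [0.5, 0.0, 0.4]
width: 1.001
```

move_arm(deltas=[[[0, 0, 0], [-0.1, 0.5, 0], -1], [[0, 0, 0], [-0.34, 1, 0], -1], [[0, 0, 0], [-0.34, 1, 0], -1]])

```text
time: 55.3
tool_pos: [0.5086, -0.0202, 0.2299]
tcp_rot: [3.138, -0.135, 0.0]
wrist_force: [0.1, -0.7, -0.3]
width: 1.004
```

move_arm(deltas=[[[0, 0, 0], [-0.1, 0.5, 0], -1], [[0, 0, 0], [-0.34, 1, -0.4], -1], [[0, 0, 0], [-0.34, 1, -0.4], -1]])

```text
time: 55.68
tool_pos: [0.4728, 0.079, 0.1869]
tcp_rot: [3.137, -0.135, -0.008]
wrist_force: [0.3, -0.8, -0.7]
width: 0.998
```

move_arm(deltas=[[[0, 0, 0], [-0.1, 0.5, 0], -1], [[0, 0, 0], [-0.34, 1, -0.4], -1], [[0, 0, 0], [-0.34, 1, -0.8], -1], [[0, 0, 0], [-0.34, 1, -0.8], -1], [[0, 0, 0], [-0.34, 1, -0.8], -1]])

```text
time: 56.3
tool_pos: [0.4427, 0.1778, 0.111]
tcp_rot: [3.138, -0.14, 0.004]
wrist_force: [-0.2, -0.4, 0.8]
width: 1.0
```

```bash
python3 - <<'E'
from h import *
for i in range(3):
    s=status.read_state();im,d,c=snap('wrist')
print(s['time'],s['tool_pos'].round(4),s['tcp_rot'].round(3))
P=cloud(d,c);hsv=cv2.cvtColor(im,cv2.COLOR_RGB2HSV);z=P[...,2];h=(hsv[...,0].astype(int)+90)%180
m=(h>80)&(h<100)&(hsv[...,1]>100);print(rect(P,m&(z<.02)),rect(P,m&(z>.035)&(z<.06)))
E
```

```text
56.4 [0.4431 0.1781 0.1118] [-3.138  0.141 -0.007]
[  0.464    0.0942   0.2949   0.135  -74.6186] [ 4.89700e-01  8.36000e-02  2.43200e-01  1.21400e-01 -8.42741e+01]
```

```bash
python3 - <<'E'
from h import *
im,d,c=load('wrist');P=cloud(d,c);hsv=cv2.cvtColor(im,cv2.COLOR_RGB2HSV);z=P[...,2];h=(hsv[...,0].astype(int)+90)%180
m=(h>84)&(h<96)&(hsv[...,1]>150)&(abs(P[...,0]-.44)<.09)&(abs(P[...,1]-.19)<.06);print(rect(P,m&(z<.02)),rect(P,m&(z>.035)&(z<.06)))
print(status.read_state()['tool_pos'])
E
```

```text
[ 0.44    0.1894  0.1169  0.0627 -4.8553] [ 0.4407  0.1899  0.0432  0.0157 -5.4076]
[0.44279595 0.17822037 0.11168206]
```

move_arm(deltas=[[[0, 0, 0], [-0.015, 0.115, -0.2], -1], [[0, 0, 0], [-0.015, 0.115, -0.5], -1], [[0, 0, 0], [-0.015, 0.115, -0.8], -1], [[0, 0, 0], [-0.015, 0.115, -0.96], -1], [[0, 0, 0], [-0.015, 0.115, -0.96], -1], [[0, 0, 0], [-0.015, 0.115, -0.96], 1], [[0, 0, 0], [-0.015, 0.115, -0.96], 1], [[0, 0, 0], [-0.015, 0.115, -0.96], 1], [[0, 0, 0], [-0.015, 0.115, -0.96], 1], [[0, 0, 0], [-0.015, 0.115, -0.96], 1], [[0, 0, 0], [-0.015, 0.115, -0.96], 1], [[0, 0, 0], [-0.015, 0.115, -0.96], 1], [[0, 0, 0], [-0.015, 0.115, -0.96], 1]])

```text
time: 58.08
tool_pos: [0.4393, 0.1902, 0.014]
tcp_rot: [3.139, -0.138, 0.002]
wrist_force: [-0.2, -0.9, 6.0]
width: 0.18
```

```bash
python3 - <<'E'
from h import *
for i in range(2):
    s=status.read_state();im,d,c=snap('wrist')
print(s['time'],s['tool_pos'].round(4),s['tcp_rot'].round(3),s['width'])
P=cloud(d,c);hsv=cv2.cvtColor(im,cv2.COLOR_RGB2HSV);z=P[...,2];h=(hsv[...,0].astype(int)+90)%180
m=(h>84)&(h<96)&(hsv[...,1]>150)&(abs(P[...,0]-.44)<.09)&(abs(P[...,1]-.19)<.06);print(rect(P,m&(z<.02)))
E
```

```text
58.125 [0.4393 0.1902 0.014 ] [ 3.139e+00 -1.380e-01  2.000e-03] 0.1767177125495602
[ 0.4399  0.1895  0.1175  0.0633 -5.1402]
```

move_arm(deltas=[[[0, 0, 0], [0, 0, 0.2], 1], [[0, 0, 0], [0, 0, 0.5], 1], [[0, 0, 0], [0, 0, 0.8], 1], [[0, 0, 0], [0, 0, 1], 1]])

```text
time: 58.68
tool_pos: [0.4389, 0.19, 0.1143]
tcp_rot: [3.138, -0.138, 0.001]
wrist_force: [-0.6, 0.3, -0.8]
width: 0.179
```

move_arm(deltas=[[[0, 0, 0.03], [0.05, -0.2, 0.3], 1], [[0, 0, 0.06], [0.15, -0.5, 0.6], 1], [[0, 0, 0.1], [0.25, -0.8, 0.9], 1], [[0, 0, 0.1], [0.3, -1, 1], 1]])

```text
time: 59.18
tool_pos: [0.47, 0.089, 0.2152]
tcp_rot: [3.139, 0.109, 0.005]
wrist_force: [-0.1, 0.3, -0.2]
width: 0.174
```

move_arm(deltas=[[[0, 0, 0.03], [0.1, -0.3, 0], 1], [[0, 0, 0.06], [0.2, -0.6, 0], 1], [[0, 0, 0.085], [0.25, -0.9, 0], 1], [[0, 0, 0.085], [0.3, -1, 0], 1]])

```text
time: 59.68
tool_pos: [0.4984, -0.0113, 0.2126]
tcp_rot: [3.125, 0.315, -0.002]
wrist_force: [0.1, 0.6, -1.3]
width: 0.181
```

move_arm(deltas=[[[0, 0, 0], [0.1, -0.3, 0], 1], [[0, 0, 0], [0.22, -0.625, 0], 1], [[0, 0, 0], [0.22, -0.625, 0], 1], [[0, 0, 0], [0.22, -0.625, 0], 1], [[0, 0, 0], [0.22, -0.625, 0], 1]])

```text
time: 60.3
tool_pos: [0.5204, -0.0715, 0.2131]
tcp_rot: [-3.125, -0.319, 0.001]
wrist_force: [0.0, -0.2, -0.8]
width: 0.176
```

```bash
python3 - <<'E'
from h import *
for i in range(4):
    s=status.read_state();im,d,c=snap('wrist')
print(s['time'],s['tool_pos'].round(4),s['tcp_rot'].round(3),s['width'])
im2,_,_=snap('scene')
P=cloud(d,c);hsv=cv2.cvtColor(im,cv2.COLOR_RGB2HSV);z=P[...,2];h=(hsv[...,0].astype(int)+90)%180
m=(h>84)&(h<96)&(hsv[...,1]>150)&(z>.19)&(z<.225);print('lid plate',ext(P,m,[.521,-.073],11.6),rect(P,m),np.median(z[m]))
m=(z>.148)&(z<.17)&(hsv[...,0]>18)&(hsv[...,0]<40)&(hsv[...,1]>100);print('rim',m.sum(),ext(P,m,[.521,-.073],11.6))
cv2.imwrite('pics/w10.png',np.vstack([cv2.resize(im,(480,300)),cv2.resize(im2[60:240,180:468],(480,300))])[:,:,::-1])
E
```

```text
60.45 [ 0.5206 -0.0718  0.2134] [3.125e+00 3.200e-01 1.000e-03] 0.18473105082757488
lid plate (array([-0.0554,  0.0585]), array([-0.0306,  0.0311])) [ 0.5216 -0.0727  0.1175  0.0633 11.7125] 0.2077821932852245
rim 759 (array([0.0539, 0.0588]), array([-0.0336,  0.0309]))
```

View pics/w10.png

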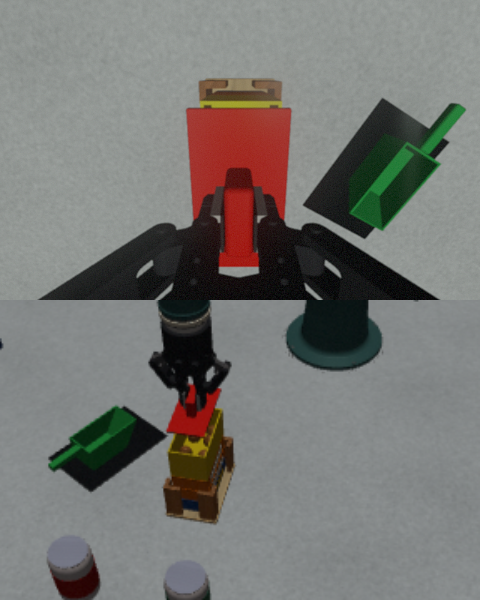

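The wrist view shows the lid (240,170) squarely above the tub's rim (240,103), about 1 mm off sideways. Lowering it.

move_arm(deltas=[[[0, 0, 0], [0, -0.011, -0.1], 1], [[0, 0, 0], [0, -0.011, -0.2], 1], [[0, 0, 0], [0, -0.011, -0.3], 1], [[0, 0, 0], [0, -0.011, -0.36], 1], [[0, 0, 0], [0, -0.011, -0.4], 1], [[0, 0, 0], [0, -0.011, -0.43], 1], [[0, 0, 0], [0, -0.011, -0.45], 1], [[0, 0, 0], [0, -0.011, -0.45], 1]])

```text
time: 61.55
tool_pos: [0.5208, -0.0736, 0.1684]
tcp_rot: [3.125, 0.318, 0.001]
wrist_force: [0.3, -0.2, -0.4]
width: 0.179
```

```bash
python3 - <<'E'
from h import *
for i in range(3):
    s=status.read_state();im,d,c=snap('wrist');print(s['time'],s['tool_pos'].round(4),s['wrist_force'].round(1),s['torque'].round(2))
P=cloud(d,c);hsv=cv2.cvtColor(im,cv2.COLOR_RGB2HSV);z=P[...,2];h=(hsv[...,0].astype(int)+90)%180
m=(h>84)&(h<96)&(hsv[...,1]>150)&(z>.15)&(z<.18);print(rect(P,m),np.median(z[m]))
E
```

```text
61.55 [ 0.5208 -0.0736  0.1684] [ 0.3 -0.2 -0.4] [-0.   -0.   -0.04]
61.6 [ 0.5209 -0.0736  0.1686] [ 0.4 -0.  -0.3] [-0.04  0.01 -0.03]
61.65 [ 0.521  -0.0736  0.1686] [-1.1 -0.5 -1. ] [-0.    0.    0.01]
[ 0.5217 -0.0746  0.1181  0.0633 11.6831] 0.163035025948922
```

move_arm(deltas=[[[0, 0, 0], [0, 0, -0.01], 1], [[0, 0, 0], [0, 0, -0.02], 1], [[0, 0, 0], [0, 0, -0.025], 1], [[0, 0, 0], [0, 0, -0.025], 1]])

```text
time: 62.2
tool_pos: [0.521, -0.0737, 0.1669]
tcp_rot: [3.125, 0.318, 0.001]
wrist_force: [-2.5, -0.6, 5.5]
width: 0.182
```

move_arm(deltas=[[[0, 0, 0], [0, 0, 0], 0.6], [[0, 0, 0], [0, 0, 0], 0.2], [[0, 0, 0], [0, 0, 0], -0.5], [[0, 0, 0], [0, 0, 0], -1], [[0, 0, 0], [0, 0, 0], -1], [[0, 0, 0], [0, 0, 0], -1], [[0, 0, 0], [0, 0, 0], -1], [[0, 0, 0], [0, 0, 0.3], -1], [[0, 0, 0], [0, 0, 0.7], -1], [[0, 0, 0], [0, 0, 1], -1]])

```text
time: 63.45
tool_pos: [0.5212, -0.0737, 0.2677]
tcp_rot: [3.125, 0.318, 0.003]
wrist_force: [-0.1, 0.2, -0.4]
width: 1.0
```

move_arm(deltas=[[[0, 0, 0], [0, 0.5, 0], -1], [[0, 0, 0], [-0.5, 1, 0], -1], [[0, 0, 0], [-0.5, 1, 0], -1]])

```text
time: 63.82
tool_pos: [0.4686, 0.0284, 0.2656]
tcp_rot: [-3.125, -0.323, 0.001]
wrist_force: [0.5, -1.1, 0.7]
width: 1.001
```

move_arm(deltas=[[[0, 0, 0], [0, 0.5, 0], -1], [[0, 0, 0], [-0.5, 1, 0], -1], [[0, 0, 0], [-0.5, 1, 0], -1]])

```text
time: 64.2
tool_pos: [0.4193, 0.1279, 0.2658]
tcp_rot: [3.125, 0.323, 0.0]
wrist_force: [1.1, 0.0, 0.4]
width: 1.0
```

```bash
python3 - <<'E'
from h import *
im,d,c=snap('top');P=cloud(d,c);hsv=cv2.cvtColor(im,cv2.COLOR_RGB2HSV);z=P[...,2];h=(hsv[...,0].astype(int)+90)%180
print(status.read_state()['time'],status.read_state()['tool_pos'])
B=np.zeros(z.shape,bool);B[170:300,330:420]=1
m=B&(h>80)&(h<97)&(hsv[...,1]>100)
p=m&(z>.15)&(z<.18);print('plate',rect(P,p),np.median(z[p]));b=m&(z>.185)&(z<.21);print('bar',rect(P,b),np.median(z[b]))
Q=P[p];A=np.c_[Q[:,:2]-[.52,-.072],np.ones(len(Q))];print('plane',np.linalg.lstsq(A,Q[:,2],rcond=None)[0].round(4))
G=(hsv[...,0]>45)&(hsv[...,0]<80)&(hsv[...,1]>100)&(z<.08)&(z>.046);G[:,:415]=0;G[:,505:]=0;G[:180]=0
M=(hsv[...,2]<60)&(z<.01);M[:,:420]=0;M[:,492:]=0;M[:200]=0;M[296:]=0
G2=G.copy();print('scoop',ext(P,G,[.4946,-.291],-18.7));mc=rect(P,M);print('mat',mc);
for (u0,v0,u1,v1,a,b) in((320,130,360,170,.08,.1),(390,110,432,155,.1,.12)):
    k=np.zeros(z.shape,bool);k[v0:v1,u0:u1]=1;k&=(z>a)&(z<b);print('tin',cv2.minEnclosingCircle(P[k][:,:2].astype(np.float32)))
im2,_,_=snap('scene')
cv2.imwrite('pics/f.png',np.vstack([cv2.resize(im[100:300,320:520],(480,300)),cv2.resize(im2[60:260,180:500],(480,300))])[:,:,::-1])
E
```

```text
64.25 [0.41983017 0.12749763 0.2659686 ]
plate [ 0.523  -0.073   0.1152  0.0633 11.589 ] 0.1630687982781999
bar [ 0.5212 -0.0717  0.0437  0.0164 11.6178] 0.1962033765412282
plane [-1.000e-04  7.400e-03  1.631e-01]
scoop (array([-0.0588,  0.1254]), array([-0.0308,  0.0299]))
mat [  0.4947  -0.2907   0.196    0.1265 -18.3383]
tin ((0.7562350630760193, 0.023135684430599213), 0.03305243328213692)
tin ((0.7998049855232239, -0.16411060094833374), 0.033666666597127914)
```

View pics/f.png

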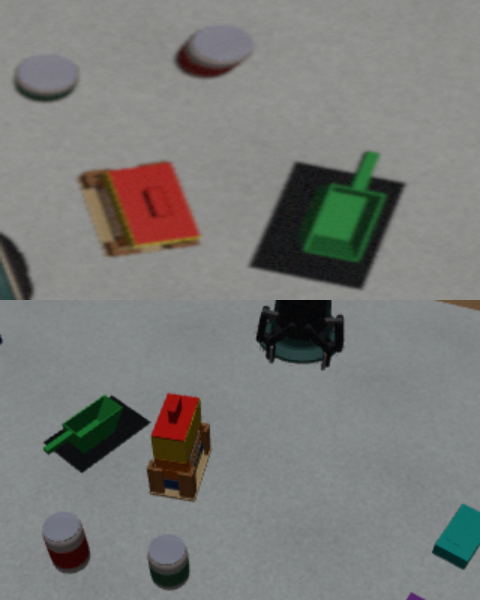

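The lid sits flat at (150,205), with its bar top at z = 196 mm, the seated value. The scoop is centred on the mat and the tins have not moved. Handing in.

```bash
python3 -c "from workcell import order; print(order.finish_job())"
```

```text
the job is handed in; nothing more can be done
None
```

The food parcel is built and handed in at about 64 s on the robot's clock. No grader verdict came back, so what follows rests on my own checks.

**Parcel:** The pasta carton went in the cradle first, then both orange cracker cartons, then the open tub. All of them lie within about 1 mm and 0.3° of each other.

**Walnuts and scoop:** All 5 walnuts I could see went into the tub, with none left in the scoop or seen on the table. The scoop stands upright in the middle of its mat, within about 1 mm by the last check.

**Lid:** It is seated. The plate is level and its top reads z = 163 mm (162 expected). The bar top reads 196 mm, as expected.

**Tins:** Both are where they started, to within 0.3 mm.

No check failed. The cameras disagreed with each other and with the arm's position by 1–3 mm. I corrected for that when placing, and the lid plate's centre reads about 3 mm from the tub's because part of its top was not picked up; its bar agrees to under 2 mm. I saw no carton knocked aside.

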